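# Close the instrument case over its locating pin

### The arm

A 6-joint arm with a two-finger parallel gripper is mounted at the origin on a cart in front of the work surface, level with it; the furniture and walls round the work are solid. World frame = base frame: x ahead of the robot, y to its left, z up, the work surface at z = 0. Lengths are in m, angles in rad, forces in N, time in s.
With the tool pointing down it reaches from about 0.375 to 0.975 m from the base axis. Payload 3.8 kg.
Tool frame: the origin (TCP) lies where the fingers leave the gripper's body, on its centre line; the fingertips stand 73 mm ahead of it and the grasp point (between the pads) lies 54 mm ahead of it; z points along the fingers, y is the line along which they close (so a half turn about z gives the same grasp; the last joint's range is limited). The gripper opens to 85 mm and grips with 20 to 120 N. Pads are 22 mm wide; open, the fingers measure 114 mm over their backs; the gripper's body (76 mm by 85 mm) begins 54 mm behind the grasp point. The pads swing forward as they close: fully open they stand 13 mm farther back than shut.
Start: joints at [1.276, 0.264, 1.604, -0, 1.274, -0.037], TCP at [0.172, 0.653, 0.304] pointing down, gripper open.
Joint ranges: [-2.63, 2.63], [-0.94, 2.18], [0.31, 2.57], [-1.31, 4.45], [0, 2.66], [-2.55, 2.55]. Speed limits (rad/s): [2.57, 2.57, 3.14, 3.14, 3.14, 3.14].

### API

Orientations are given as a rotation vector (axis times angle).
In Python, from workcell import read_state, viewer, bot gives the robot as it stands.
- The arm moves only by the tool jog_arm, never from a script. Its argument "increments" is a list that holds one entry, the list of rows, each a list of 7 numbers: the shift along the tool's x, y, z in units of 30 mm (1.0 is 30 mm), then the turn, a rotation vector about the tool's x, y, z in units of 6 degrees (1.0 is 6 degrees), then the opening, from -1 (shut) to 1 (fully open). A call has exactly 5 rows; each row shifts and turns the commanded pose from where the row before left it, along the tool's axes as they then stand; what a row does not reach is not made up. A row lasts 1/12 s, in which the tool goes at most 41.7 mm and 7.16 degrees, less where a joint would pass 70% of its speed; a pose out of reach is approached as far as the arm can. A call is refused whole if a number of a shift passes 1 or a number of a turn 1, either way. A call with a gripper value outside its range is refused whole. The fingers move at their own pace and stop on an object; "force" is the grip in N (left out, the last holds). Time passes only in rows, so rows that do not move let the fingers close, or fill a call up. It gives the time, the measured TCP pose, the force, the opening and the grip force at its end, in the units of the state.
- read_state(): the state, without advancing time (a new reading comes with each control period).
- viewer.read_camera(name): name is "side" or "top" or "wrist"; returns (picture, depth): 480x640x3 uint8, blue, green, red; 480x640 float32, m along the optical axis (not along the pixel's ray), 0 where there is no reading.
- viewer.camera_params(name): a dict with "fx", "fy", "cx", "cy" (pixels), "k1" (the pictures are not rectified: a ray, as slopes to the right and down, at radius r is drawn at 1 + k1 r^2 times it, then the intrinsics apply), "R" (3x3) and "t" (3): a world point X has camera coordinates R X + t; the wrist camera has in their place "hand_eye" (4x4, takes a point from camera to tool coordinates, whose origin is the TCP and whose axes are the flange's). Camera axes: x right, y down, z forward; pixel columns grow to the right and rows downward; lengths in m; the calibration is good to about 2 mm. A picture is of the moment at which its call begins: read the wrist's pose just before it. camera_params takes no time and is no camera call.
- bot.finish_job(): hands the job in; it is judged then, once.
The state is a dict: "time": time; "q": joint angles; "joint_vel": joint speeds; "joint_torque": joint torques, N m; "tool_pos": TCP position; "tcp_rot": TCP orientation; "wrist_force": force on the tool from outside, world axes, zero at the start; "torque": the same for the moment, N m; "width": opening from 0.0 (shut) to 1.0 (fully open); "grip_force": force on a finger pad.
Only numpy, scipy, OpenCV 4.12 (cv2) and the standard library are available. Lean on these libraries where they do the work, as an engineer would, in place of code of your own. Each camera call takes 0.05 s, during which the arm holds its last target. There are 200 camera calls.

### The job

Lay the tweezers in the open instrument case and let go of them. Then take the cover by its handle, bring it down onto the top of the case's locating pin about a centimetre short of its place, slide it until its hidden socket drops over the pin, and press it down, square on the case, until it is flush with the rim all round against the springy seal. Finish while still gripping the handle and holding the cover pressed down (I will do up the catches), and leave everything else on the bench where it stands.

Things in the scene. Friction and masses are not known exactly. Their poses are not given: they have to be found in the camera images.
- tweezers_mid (a point): Centre of the metal tweezers, half-way up (5 mm above what they lie on). They lie flat: 136 mm long along their own y, 15 mm wide (x), 10 mm high, about 30 g. Loose.
- case: Open instrument case, a grey shallow tray fixed to the bench: 92 mm along its x, 170 mm along its y, rim 22 mm above the bench, walls 7 mm thick, floor 7 mm thick. On its front (-x) side, half-way along, a 40 mm wide solid lug level with the rim carries the locating pin. Origin: centre of its underside, at bench height; z up.
- case_floor (a point): Centre of the case's inner floor, 7 mm above the bench. Same axes as the case. Room inside: 78 mm along x, 156 mm along y, 15 mm deep to the rim.
- pin: The steel locating pin, fixed upright on the case's lug at x = -62 mm, y = 0 in the case's frame: 10 mm diameter, 12 mm tall, the top bevelled to 7 mm diameter over the last 2 mm. Origin: its foot, level with the rim (22 mm above the bench).
- pin_tip (a point): Top centre of the locating pin, 34 mm above the bench (12 mm above the rim).
- seal (a joint): Travel (m) of the black rubber seal frame that stands 4 mm above the case's rim on springs: 0 up, 0.004 pressed level with the rim, where the cover meets the hard rim. About 2 N before it yields, about 10 N in all (the cover's own weight of 1.8 to 3.2 N included) at 0.004.
- cover: The loose aluminium cover: a plate 92 mm (x) by 170 mm (y), 6 mm thick, with a 40 by 40 mm boss, 19 mm high, centred 62 mm in front (-x) of the centre, and a black bridge handle. The underside is flat and level (boss and plate), but for the socket. Origin: centre of the plate's underside; x, y, z as the case's when it is on (boss over the lug). About 0.25 kg.
- socket (a point): Mouth of the hidden blind socket in the underside of the cover's boss, at x = -62 mm, y = 0, z = 0 in the cover's frame: 12 mm diameter, 1 mm bevel at the mouth, 15 mm deep. It fits over the pin with 1 mm to spare all round; with the cover home its mouth lies 12 mm below the pin's top. The boss reaches 20 mm from the socket's centre each way, so with the socket up to about 15 mm beside the pin the boss's flat underside rests on the pin's top.
- cover_handle (a point): Centre of the handle's grip bar: 14 mm thick along x, 74 mm long along y, 14 mm high, at x = -20 mm, y = 0, z = 52 mm in the cover's frame; its underside is 39 mm above the plate's top. Two posts carry it at y = +-32 mm (55 mm clear between them). Grip it across x.
- stopper_1: Small glass stopper, 20 mm diameter, 34 mm tall, a bystander standing among the work.
- stopper_2: The same, farther back: a bystander.
- dropper: Small brown dropper bottle, 39 mm diameter, 131 mm tall, a bystander.
- bottle: Small glass weighing bottle with a lid, 42 mm diameter, 60 mm tall, a bystander.
- marker: Black marker pen lying on the bench, 159 mm long, 21 mm thick, a bystander.

How it is judged:
By the outcome, as a careful person would: the job done as asked, in the order asked, and still so for the second after the job is handed in, while the arm keeps its last pose, push and grip.
It also fails if it takes over 64 s, if anything falls off the work surface, if the arm or the gripper's body presses on something with over 40 N, if the wrist force passes 120 N, or if a joint passes its speed limit or range.

## Working session

There is one attempt and no reset: what is moved stays moved. The work goes in short steps, Python scripts to look and compute and a tool call to move; the robot and the scene stay as the last step left them, time stands still between calls to the robot, and variables do not carry over. Pictures are saved under pics/ and viewed, at most 10 in all, crops included, and the job is handed in when it is done.

Besides the shell and the picture viewer there is one more tool, called after "Request:" in YAML: its name, and indented under it one key for each argument. jog_arm: Moves the arm, as the interface text tells. Its arguments: {"type":"object","properties":{"increments":{"type":"array","items":{"type":"array","items":{"type":"array","items":{"type":"number"}}}},"force":{"type":"number"}},"required":["increments"]}

```bash
ls; mkdir -p pics
python3 - <<'E'
from workcell import read_state, viewer, bot
import cv2,numpy as np
s=read_state();print({k:np.round(v,4).tolist() for k,v in s.items()})
for n in("side","top","wrist"):
    p,d=viewer.read_camera(n);cv2.imwrite(f"pics/{n}0.png",p);np.savez(f"pics/{n}0.npz",p=p,d=d)
    print(n,{k:np.round(v,4).tolist() for k,v in viewer.camera_params(n).items()}, (d>0).mean())
E
```

```text
pics
{'time': 0.0, 'q': [1.2761, 0.2648, 1.6054, -0.0, 1.2737, -0.0369], 'joint_vel': [0.0007, 0.0, 0.0003, 0.0003, -0.0012, 0.0006], 'joint_torque': [0.001, -51.5094, -36.7324, -0.0001, 0.0128, 0.0], 'tool_pos': [0.1719, 0.6522, 0.3026], 'tcp_rot': [-0.4038, -3.1152, 0.0034], 'wrist_force': [-0.4361, -0.1818, 0.2947], 'torque': [-0.0146, -0.0053, -0.0083], 'grip_force': 0.0, 'width': 0.9993}
side {'fx': 487.5152, 'fy': 487.5152, 'cx': 312.6213, 'cy': 234.8257, 'k1': 0.0107, 'R': [[-0.9998, -0.0156, 0.0087], [-0.015, 0.4645, -0.8854], [0.0098, -0.8854, -0.4647]], 't': [0.5229, 0.0344, 1.1583]} 0.9816569010416667
top {'fx': 500.9206, 'fy': 500.9206, 'cx': 304.6116, 'cy': 238.1081, 'k1': -0.0827, 'R': [[-0.0183, -0.9998, -0.0104], [-0.9897, 0.0196, -0.1421], [0.1423, 0.0077, -0.9898]], 't': [0.0871, 0.5137, 1.2455]} 0.9959342447916667
wrist {'fx': 334.0475, 'fy': 334.0475, 'cx': 321.8877, 'cy': 241.2592, 'k1': -0.0545, 'hand_eye': [[0.0012, -0.9546, -0.2979, 0.0766], [1.0, 0.0011, 0.0002, 0.0001], [0.0001, -0.2979, 0.9546, -0.0703], [0.0, 0.0, 0.0, 1.0]]} 0.9961490885416666
```

View pics/top0.png

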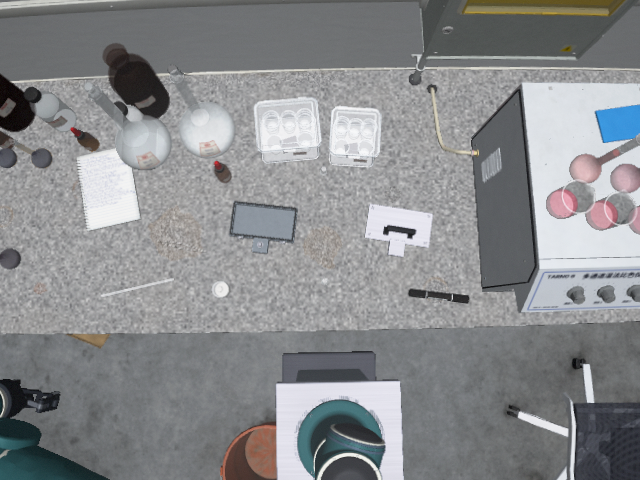

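View pics/side0.png

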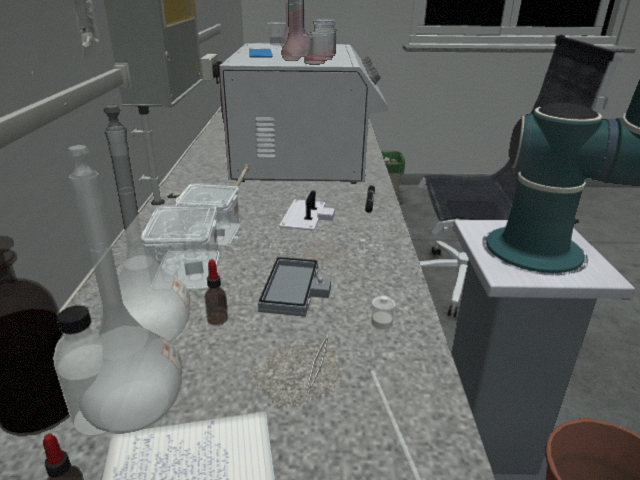

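The top view shows the case at about (263,222), its lug at (261,246), the cover at (398,227), the weighing bottle at (220,289), the dropper at (222,171) and the marker at (438,296). The side view shows the tweezers at about (318,362). I'll enlarge it.

```bash
cat > h.py <<'E'
from workcell import read_state, viewer, bot
import cv2,numpy as np
from scipy.spatial.transform import Rotation as Ro
def cam(n,s=None):
    c=viewer.camera_params(n)
    if n=="wrist":
        H=np.array(c["hand_eye"]);T=np.eye(4);T[:3,:3]=Ro.from_rotvec(s["tcp_rot"]).as_matrix();T[:3,3]=s["tool_pos"]
        M=T@H
    else:
        M=np.eye(4);R=np.array(c["R"]);M[:3,:3]=R.T;M[:3,3]=-R.T@np.array(c["t"])
    return c,M
def rays(c,px):
    px=np.atleast_2d(px).astype(float);d=np.c_[(px[:,0]-c["cx"])/c["fx"],(px[:,1]-c["cy"])/c["fy"]]
    u=d.copy()
    for _ in range(8): u=d/(1+c["k1"]*(u**2).sum(1,keepdims=True))
    return np.c_[u,np.ones(len(u))]
def onplane(cm,px,z):
    c,M=cm;r=rays(c,px)@M[:3,:3].T;o=M[:3,3];return o+r*((z-o[2])/r[:,2])[:,None]
def dpts(cm,px,d):
    c,M=cm;px=np.atleast_2d(px);r=rays(c,px)*d[px[:,1],px[:,0]][:,None];return r@M[:3,:3].T+M[:3,3]
def proj(cm,X):
    c,M=cm;p=(np.atleast_2d(X)-M[:3,3])@M[:3,:3];u=p[:,:2]/p[:,2:];u=u*(1+c["k1"]*(u**2).sum(1,keepdims=True))
    return u*c["fx"]+[c["cx"],c["cy"]]
def snap(n,name):
    s=read_state();p,d=viewer.read_camera(n);cv2.imwrite(f"pics/{name}.png",p);np.savez(f"pics/{name}.npz",p=p,d=d);return p,d,cam(n,s)
E
python3 - <<'E'
from h import *
t=np.load("pics/top0.npz");s=np.load("pics/side0.npz")
cs,ct=cam("side"),cam("top")
print("tw side",onplane(cs,[[326,340],[310,387],[318,362]],0.005).round(3).tolist())
for n,px in dict(case=(263,222),cover=(380,215),lug=(261,246),bottle=(220,289),dropper=(222,171)).items(): print(n,dpts(ct,[px],t["d"]).round(3))
a=cv2.resize(t["p"][190:310,130:450],(800,300),interpolation=cv2.INTER_CUBIC)
b=cv2.resize(s["p"][180:400,240:400],(400,550)[::1],interpolation=cv2.INTER_CUBIC)
c=cv2.resize(b,(218,300));
w=np.load("pics/wrist0.npz")["p"];w=cv2.resize(w,(400,300))
cv2.imwrite("pics/z0.png",np.vstack([a,np.hstack([c,w,np.zeros((300,182,3),np.uint8)])]))
E
```

```text
tw side [[0.494, 0.347, 0.005], [0.52, 0.459, 0.005], [0.508, 0.403, 0.005]]
case [[0.565 0.187 0.005]]
cover [[ 0.577 -0.123  0.006]]
lug [[0.499 0.191 0.023]]
bottle [[0.388 0.29  0.06 ]]
dropper [[0.685 0.283 0.08 ]]
```

View pics/z0.png

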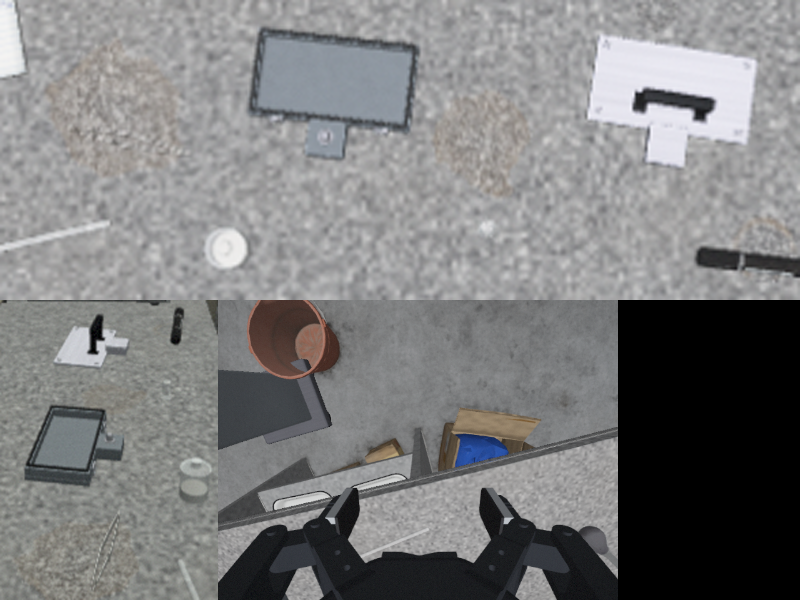

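The enlargement shows the case with its seal frame and pin, the cover with its handle, and a clear stopper at about (324,281) in the full top picture. The tweezers lie across the left stain. Next: poses.

Run:
```python
from h import *
t=np.load("pics/top0.npz")
ct=cam("top")
def hull(n,mask,box,z):
    m=np.zeros_like(mask);x0,y0,x1,y1=box;m[y0:y1,x0:x1]=mask[y0:y1,x0:x1]
    c=max(cv2.findContours(m,0,1)[0],key=cv2.contourArea)
    w=onplane(ct,c[:,0],z)[:,:2];r=cv2.minAreaRect((w*1000).astype(np.float32));print(n,r,np.round(cv2.boxPoints(r)).tolist())
g=cv2.cvtColor(t["p"],6);hsv=cv2.cvtColor(t["p"],cv2.COLOR_BGR2HSV)
white=((g>200)).astype(np.uint8)*255
hull("plate",white,(360,190,440,240),.006)
hull("boss",white,(380,246,410,262),.019)
# case: height mask (depth) with z
yy,xx=np.mgrid[190:310,130:450];px=np.c_[xx.ravel(),yy.ravel()]
P=dpts(ct,px,t["d"]);Z=P[:,2].reshape(120,320)
m=np.zeros(g.shape,np.uint8);m[190:310,130:450]=((Z>.014)*255)
hull("case+lug",m,(220,195,305,265),.024)
hull("case body",m,(220,195,305,239),.026)
hull("lug",m,(245,244,280,260),.022)
hull("handle",m&((g<70)*255).astype(np.uint8),(375,215,425,240),.058)
hull("bottle",m,(205,275,240,300),.06)
# tweezers mask in wrist/side
d=np.load("pics/side0.npz");cs=cam("side")
print(onplane(cs,proj(cs,[[.5,.4,.005]]),.005))
# stoppers: raised bumps
n,l,st,ce=cv2.connectedComponentsWithStats(m)
for k in range(1,n):
    if st[k,4]>6: print(st[k].tolist(),onplane(ct,[ce[k]],.03).round(3).tolist())
```

```text
plate ((549.8432006835938, -170.96051025390625), (168.85971069335938, 92.83250427246094), 79.75371551513672) [[489.0, -246.0], [581.0, -262.0], [611.0, -96.0], [519.0, -80.0]]
boss ((479.7690124511719, -159.94390869140625), (39.04328918457031, 26.199386596679688), 87.61201477050781) [[466.0, -179.0], [492.0, -180.0], [494.0, -141.0], [467.0, -140.0]]
case+lug ((545.1314697265625, 187.91326904296875), (170.00650024414062, 128.38148498535156), 82.32183837890625) [[470.0, 112.0], [597.0, 95.0], [620.0, 264.0], [493.0, 281.0]]
case body ((561.1046142578125, 185.52731323242188), (169.74142456054688, 95.27763366699219), 82.32185363769531) [[503.0, 108.0], [597.0, 95.0], [620.0, 263.0], [525.0, 276.0]]
lug ((492.5638122558594, 194.70925903320312), (39.098289489746094, 23.456607818603516), 88.88325500488281) [[480.0, 175.0], [504.0, 175.0], [505.0, 214.0], [481.0, 214.0]]
handle ((526.4135131835938, -163.02294921875), (73.99469757080078, 18.55674171447754), 79.80260467529297) [[511.0, -198.0], [529.0, -201.0], [542.0, -128.0], [524.0, -125.0]]
bottle ((389.3525390625, 290.1982116699219), (45.21841812133789, 37.287471771240234), 89.12139892578125) [[370.0, 268.0], [408.0, 267.0], [408.0, 313.0], [371.0, 313.0]]
[[0.5   0.4   0.005]]
[229, 201, 69, 53, 778] [[0.544, 0.188, 0.03]]
[385, 225, 31, 12, 197] [[0.532, -0.171, 0.03]]
[388, 240, 18, 17, 223] [[0.486, -0.158, 0.03]]
[322, 278, 6, 6, 28] [[0.406, 0.029, 0.03]]
[211, 281, 19, 16, 242] [[0.39, 0.295, 0.03]]
[409, 288, 41, 13, 275] [[0.366, -0.236, 0.03]]
```

```bash
cat >> h.py <<'E'
def yaw(s):
    y=Ro.from_rotvec(s["tcp_rot"]).as_matrix()[:,1];return np.degrees(np.arctan2(y[1],y[0]))
def plan(p,yw=None,s=None):
    """rows (tool units) for a straight move of TCP to p, tool y heading to yw deg"""
    s=s or read_state();R=Ro.from_rotvec(s["tcp_rot"]);y0=yaw(s);yw=y0 if yw is None else yw
    Rt=Ro.from_matrix(np.array([[-np.sin(np.radians(yw)),np.cos(np.radians(yw)),0],[np.cos(np.radians(yw)),np.sin(np.radians(yw)),0],[0,0,-1]]).T)
    dv=(R.inv()*Rt).as_rotvec();D=np.array(p)-s["tool_pos"]
    n=int(np.ceil(max(np.linalg.norm(D)/.0295,np.degrees(np.abs(dv)).max()/5.95,1)));n=-(-n//5)*5
    print("t",round(s["time"],2),"pos",np.round(s["tool_pos"],4),"yaw",round(y0,2),"F",np.round(s["wrist_force"],1))
    for i in range(n):
        Ri=R*Ro.from_rotvec(dv*i/n);print(np.r_[Ri.inv().apply(D/n)/.03,np.degrees(dv)/n/6].round(2).tolist())
E
python3 -c "
from h import *
plan([.508,.403,.20],-13)"
```

```text
t 0.15 pos [0.172  0.6523 0.3028] yaw 75.23 F [ 1.1 -0.6 -0.3]
[-0.86, -0.34, 0.23, -0.0, 0.0, 0.98]
[-0.89, -0.25, 0.23, -0.0, 0.0, 0.98]
[-0.92, -0.16, 0.23, -0.0, 0.0, 0.98]
[-0.93, -0.07, 0.23, -0.0, 0.0, 0.98]
[-0.93, 0.03, 0.23, -0.0, 0.0, 0.98]
[-0.92, 0.12, 0.23, -0.0, 0.0, 0.98]
[-0.9, 0.22, 0.23, -0.0, 0.0, 0.98]
[-0.88, 0.31, 0.23, -0.0, 0.0, 0.98]
[-0.84, 0.4, 0.23, -0.0, 0.0, 0.98]
[-0.8, 0.48, 0.23, -0.0, 0.0, 0.98]
[-0.74, 0.56, 0.23, -0.0, 0.0, 0.98]
[-0.68, 0.63, 0.23, -0.0, 0.0, 0.98]
[-0.61, 0.7, 0.23, -0.0, 0.0, 0.98]
[-0.54, 0.76, 0.23, -0.0, 0.0, 0.98]
[-0.46, 0.81, 0.23, -0.0, 0.0, 0.98]
```

Request:
jog_arm:
  increments:
    - [[-0.86,-0.34,0.23,0,0,0.98,-0.3],[-0.89,-0.25,0.23,0,0,0.98,-0.3],[-0.92,-0.16,0.23,0,0,0.98,-0.3],[-0.93,-0.07,0.23,0,0,0.98,-0.3],[-0.93,0.03,0.23,0,0,0.98,-0.3]]
  force: 30

```text
time: 0.57
tool_pos: [0.2849, 0.5689, 0.2686]
tcp_rot: [-1.188, -2.908, 0.001]
wrist_force: [1.1, 1.2, 0.4]
width: 0.352
grip_force: 0.0
```

Request:
jog_arm:
  increments:
    - [[-0.92,0.12,0.23,0,0,0.98,-0.3],[-0.9,0.22,0.23,0,0,0.98,-0.3],[-0.88,0.31,0.23,0,0,0.98,-0.3],[-0.84,0.4,0.23,0,0,0.98,-0.3],[-0.8,0.48,0.23,0,0,0.98,-0.3]]

```text
time: 0.98
tool_pos: [0.3971, 0.4857, 0.2342]
tcp_rot: [-1.888, -2.511, 0.001]
wrist_force: [-0.4, 0.3, -0.2]
width: 0.348
grip_force: 0.0
```

Request:
jog_arm:
  increments:
    - [[-0.74,0.56,0.23,0,0,0.98,-0.3],[-0.68,0.63,0.23,0,0,0.98,-0.3],[-0.61,0.7,0.23,0,0,0.98,-0.3],[-0.54,0.76,0.23,0,0,0.98,-0.3],[-0.46,0.81,0.23,0,0,0.98,-0.3]]

```text
time: 1.4
tool_pos: [0.5091, 0.4027, 0.1997]
tcp_rot: [-2.463, -1.95, 0.001]
wrist_force: [-0.6, 0.1, 0.5]
width: 0.349
grip_force: 0.0
```

```bash
python3 -c "
from h import *
p,d,c=snap('wrist','w1')
plan([.508,.403,.20],-13)
print(proj(c,[[.508,.403,.005],[.494,.347,.005],[.52,.459,.005]]).round(),proj(c,[[.5015,.1935,.034],[.563,.185,.026]]).round())"
```

```text
t 1.45 pos [0.5124 0.3993 0.1981] yaw -13.65 F [ 2.6 -1.3 -0.6]
[0.02, -0.03, -0.01, 0.0, 0.01, -0.02]
[0.02, -0.03, -0.01, 0.0, 0.01, -0.02]
[0.02, -0.03, -0.01, 0.0, 0.01, -0.02]
[0.02, -0.03, -0.01, 0.0, 0.01, -0.02]
[0.02, -0.03, -0.01, 0.0, 0.01, -0.02]
[[321. 234.]
 [320. 297.]
 [320. 163.]] [[365. 451.]
 [428. 438.]]
```

View pics/w1.png

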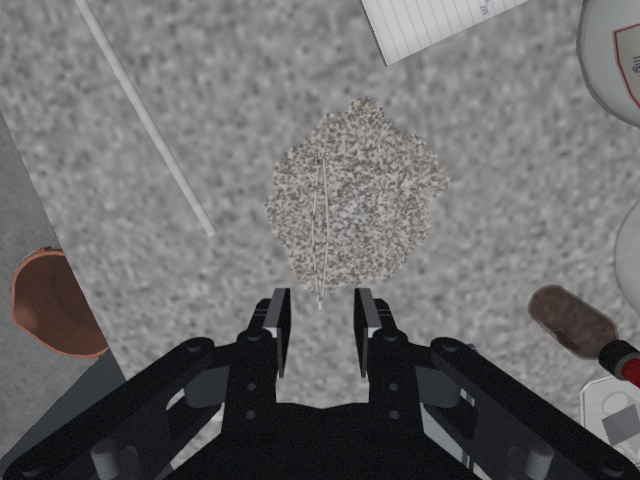

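The tweezers run from (320,152) to (320,308), nearly parallel to the fingers and centred between them.

```bash
python3 -c "
from h import *
s=read_state();p,d,c=snap('wrist','w2')
# find bright/dark thin structure: show ends via same pixels
q=onplane(c,[[320,152],[320,308]],.005);print(q,np.linalg.norm(q[1]-q[0]))
m=q.mean(0);v=q[0]-q[1];tw=np.degrees(np.arctan2(v[1],v[0]))-90;print('mid',m,'yaw',tw)
a=cv2.absdiff(np.load('pics/w1.npz')['p'],p).mean();print('shift',a)
plan([m[0],m[1],.13],tw)"
```

```text
[[0.52629534 0.46268339 0.005     ]
 [0.49474947 0.33307414 0.005     ]] 0.1333930250764973
mid [0.51052241 0.39787876 0.005     ] yaw -13.67936097765103
shift 9.507875434027778
t 1.5 pos [0.5106 0.4006 0.1985] yaw -13.3 F [-0.5 -0.1  0.6]
[-0.02, 0.0, 0.46, -0.0, 0.01, 0.01]
[-0.02, 0.0, 0.46, -0.0, 0.01, 0.01]
[-0.02, 0.0, 0.46, -0.0, 0.01, 0.01]
[-0.02, 0.0, 0.46, -0.0, 0.01, 0.01]
[-0.02, 0.0, 0.46, -0.0, 0.01, 0.01]
```

Request:
jog_arm:
  increments:
    - [[-0.02,0,0.62,0,0,0.01,-0.3],[-0.02,0,0.62,0,0,0.01,-0.3],[-0.02,0,0.62,0,0,0.01,-0.3],[-0.02,0,0.62,0,0,0.01,-0.3],[-0.02,0,0.4,0,0,0.01,-0.3]]

```text
time: 1.92
tool_pos: [0.5062, 0.4005, 0.1118]
tcp_rot: [-2.462, -1.951, 0.005]
wrist_force: [-0.9, -0.3, -0.4]
width: 0.349
grip_force: 0.0
```

Request:
jog_arm:
  increments:
    - [[0,0,0.25,0,0,0,-0.3],[0,0,0.15,0,0,0,-0.3],[0,0,0.1,0,0,0,-0.3],[0,0,0,0,0,0,-0.3],[0,0,0,0,0,0,-0.3]]

```text
time: 2.33
tool_pos: [0.5081, 0.4014, 0.0999]
tcp_rot: [2.463, 1.95, 0.002]
wrist_force: [0.5, -0.0, -0.2]
width: 0.354
grip_force: 0.0
```

```bash
python3 -c "
from h import *
s=read_state();print(s['tool_pos'],yaw(s),s['wrist_force'])
p,d,c=snap('wrist','w3');print(proj(c,[[.5105,.3979,.005]]))
cv2.imwrite('pics/w3c.png',p[150:480,140:500])"
```

```text
[0.50810955 0.40136063 0.09988655] -13.258977530381973 [ 0.48363119 -0.03852935 -0.16945293]
[[328.23908629 289.54943802]]
```

View pics/w3c.png

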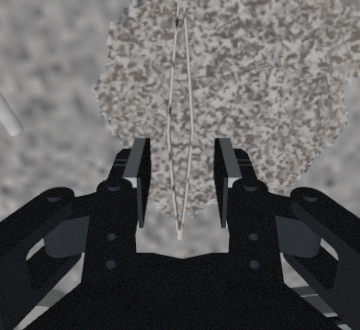

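The tweezers are centred between the pads, with their near end at full-picture (320,385).

```bash
python3 -c "
from h import *
s=read_state();c=cam('wrist',s);q=onplane(c,[[320,385],[320,150]],.005);v=q[1]-q[0];L=np.linalg.norm(v);print(q,L);print(yaw(s),np.degrees(np.arctan2(v[1],v[0]))-90)
m=q[0]+v/L*.068;print('mid',m);plan([m[0],m[1],.077])"
```

```text
[[0.49160309 0.33693154 0.005     ]
 [0.52311774 0.47030093 0.005     ]] 0.1370422056963299
-13.261855795150606 -13.29489752382618
mid [0.50724058 0.4031091  0.005     ]
t 2.38 pos [0.5082 0.4014 0.1001] yaw -13.26 F [ 0.9 -0.6 -0.3]
[0.01, -0.01, 0.15, 0.0, -0.0, 0.0]
[0.01, -0.01, 0.15, 0.0, -0.0, 0.0]
[0.01, -0.01, 0.15, 0.0, -0.0, 0.0]
[0.01, -0.01, 0.15, 0.0, -0.0, 0.0]
[0.01, -0.01, 0.15, 0.0, -0.0, 0.0]
```

Request:
jog_arm:
  increments:
    - [[0.01,-0.01,0.2,0,0,0,-0.3],[0.01,-0.01,0.2,0,0,0,-0.3],[0.01,-0.01,0.2,0,0,0,-0.3],[0.01,-0.01,0.14,0,0,0,-0.3],[0,0,0,0,0,0,-0.3]]

```text
time: 2.8
tool_pos: [0.5057, 0.4017, 0.075]
tcp_rot: [-2.463, -1.95, 0.005]
wrist_force: [-0.3, -0.8, -1.2]
width: 0.352
grip_force: 0.0
```

Request:
jog_arm:
  increments:
    - [[0,0,0,0,0,0,-1],[0,0,0,0,0,0,-1],[0,0,0,0,0,0,-1],[0,0,0,0,0,0,-1],[0,0,0,0,0,0,-1]]
  force: 30

```text
time: 3.22
tool_pos: [0.5069, 0.4024, 0.0771]
tcp_rot: [-2.463, -1.95, -0.001]
wrist_force: [0.0, 0.4, -0.5]
width: 0.147
grip_force: 29.5
```

Request:
jog_arm:
  increments:
    - [[0,0,-0.5,0,0,0,-1],[0,0,-0.5,0,0,0,-1],[0,0,-0.5,0,0,0,-1],[0,0,-0.5,0,0,0,-1],[0,0,-0.3,0,0,0,-1]]

```text
time: 3.63
tool_pos: [0.5075, 0.4029, 0.1479]
tcp_rot: [2.463, 1.95, 0.004]
wrist_force: [-0.4, 0.7, 0.1]
width: 0.147
grip_force: 29.5
```

```bash
python3 -c "
from h import *
plan([.563,.185,.14],-7.7);print(read_state()['width'])"
```

```text
t 3.63 pos [0.5075 0.4029 0.1479] yaw -13.27 F [-0.4  0.7  0.1]
[-0.66, 0.35, 0.03, 0.0, -0.0, -0.09]
[-0.67, 0.34, 0.03, 0.0, -0.0, -0.09]
[-0.67, 0.33, 0.03, 0.0, -0.0, -0.09]
[-0.67, 0.33, 0.03, 0.0, -0.0, -0.09]
[-0.68, 0.32, 0.03, 0.0, -0.0, -0.09]
[-0.68, 0.31, 0.03, 0.0, -0.0, -0.09]
[-0.68, 0.31, 0.03, 0.0, -0.0, -0.09]
[-0.69, 0.3, 0.03, 0.0, -0.0, -0.09]
[-0.69, 0.29, 0.03, 0.0, -0.0, -0.09]
[-0.69, 0.29, 0.03, 0.0, -0.0, -0.09]
0.14734533574122807
```

Request:
jog_arm:
  increments:
    - [[-0.66,0.35,0.03,0,0,-0.09,-1],[-0.67,0.34,0.03,0,0,-0.09,-1],[-0.67,0.33,0.03,0,0,-0.09,-1],[-0.67,0.33,0.03,0,0,-0.09,-1],[-0.68,0.32,0.03,0,0,-0.09,-1]]

```text
time: 4.05
tool_pos: [0.5345, 0.2926, 0.1412]
tcp_rot: [2.416, 2.008, 0.0]
wrist_force: [0.3, 0.1, -0.5]
width: 0.155
grip_force: 29.5
```

Request:
jog_arm:
  increments:
    - [[-0.68,0.31,0.03,0,0,-0.09,-1],[-0.68,0.31,0.03,0,0,-0.09,-1],[-0.69,0.3,0.03,0,0,-0.09,-1],[-0.69,0.29,0.03,0,0,-0.09,-1],[-0.69,0.29,0.03,0,0,-0.09,-1]]

```text
time: 4.47
tool_pos: [0.5619, 0.1835, 0.1367]
tcp_rot: [-2.368, -2.064, 0.0]
wrist_force: [0.8, -0.2, 0.3]
width: 0.152
grip_force: 29.5
```

Request:
jog_arm:
  increments:
    - [[0,0,0,0,0,0,-1],[0,0,0,0,0,0,-1],[0,0,0,0,0,0,-1],[0,0,0,0,0,0,-1],[0,0,0,0,0,0,-1]]

```text
time: 4.88
tool_pos: [0.5617, 0.1855, 0.1368]
tcp_rot: [-2.367, -2.065, -0.0]
wrist_force: [-0.2, -0.6, 0.1]
width: 0.149
grip_force: 29.5
```

```bash
python3 -c "
from h import *
p,d,c=snap('wrist','w4')
plan([.563,.185,.14],-7.7)
print(proj(c,[[.5015,.1935,.034],[.563,.185,.026]]).round())
a=np.radians(-7.7);R=np.array([[np.cos(a),-np.sin(a)],[np.sin(a),np.cos(a)]])
for x,y in [(46,85),(-46,85),(-46,-85),(46,-85)]: X=np.r_[np.array([.563,.185])+R@[x/1000,y/1000],.022]; print(proj(c,X).round())
"
```

```text
t 4.93 pos [0.5617 0.1855 0.1368] yaw -7.8 F [-1.  -0.1  0.2]
[-0.0, 0.01, -0.02, 0.0, -0.0, -0.0]
[-0.0, 0.01, -0.02, 0.0, -0.0, -0.0]
[-0.0, 0.01, -0.02, 0.0, -0.0, -0.0]
[-0.0, 0.01, -0.02, 0.0, -0.0, -0.0]
[-0.0, 0.01, -0.02, 0.0, -0.0, -0.0]
[[215. 279.]
 [325. 274.]]
[[412. 121.]]
[[238. 121.]]
[[257. 387.]]
[[392. 386.]]
```

View pics/w4.png

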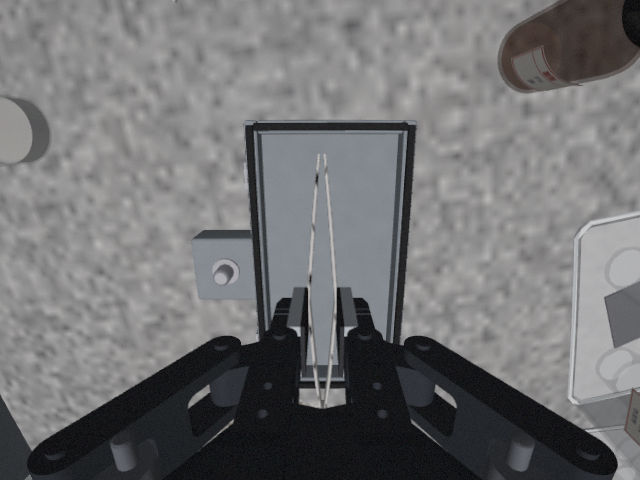

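The case rim's far corners are at (245,122) and (416,121), the pin tip is at about (217,275), and the tweezers are held well centred. The case sits about 2–3 mm further in +x than estimated.

Request:
jog_arm:
  increments:
    - [[0,0.1,0.5,0,0,0,-1],[0,0,0.5,0,0,0,-1],[0,0,0.4,0,0,0,-1],[0,0,0.2,0,0,0,-1],[0,0,0,0,0,0,-1]]

```text
time: 5.35
tool_pos: [0.5633, 0.1841, 0.0867]
tcp_rot: [-2.367, -2.063, 0.006]
wrist_force: [0.1, -0.2, -0.9]
width: 0.152
grip_force: 29.5
```

Request:
jog_arm:
  increments:
    - [[0,0,0.05,0,0,0,-1],[0,0,0.05,0,0,0,-1],[0,0,0.03,0,0,0,-1],[0,0,0,0,0,0,-1],[0,0,0,0,0,0,-1]]

```text
time: 5.77
tool_pos: [0.5652, 0.1842, 0.0854]
tcp_rot: [2.368, 2.063, 0.001]
wrist_force: [0.3, 0.0, -0.6]
width: 0.149
grip_force: 29.5
```

Request:
jog_arm:
  increments:
    - [[0,0,0.04,0,0,0,-1],[0,0,0,0,0,0,-1],[0,0,0,0,0,0,-1],[0,0,0,0,0,0,-1],[0,0,0,0,0,0,-1]]

```text
time: 6.18
tool_pos: [0.5649, 0.1841, 0.0837]
tcp_rot: [2.369, 2.064, 0.0]
wrist_force: [-0.9, -0.3, 0.2]
width: 0.153
grip_force: 29.5
```

Request:
jog_arm:
  increments:
    - [[0,0,0,0,0,0,-0.4],[0,0,0,0,0,0,-0.4],[0,0,0,0,0,0,-0.4],[0,0,0,0,0,0,-0.4],[0,0,0,0,0,0,-0.4]]

```text
time: 6.6
tool_pos: [0.5649, 0.1842, 0.0837]
tcp_rot: [2.369, 2.064, 0.0]
wrist_force: [0.0, -0.5, 0.2]
width: 0.298
grip_force: 0.0
```

Request:
jog_arm:
  increments:
    - [[0,0,-0.3,0,0,0,-0.4],[0,0,-0.6,0,0,0,-0.4],[0,0,-0.8,0,0,0,-0.4],[0,0,-0.9,0,0,0,-0.4],[0,0,-0.9,0,0,0,-0.4]]

```text
time: 7.02
tool_pos: [0.5645, 0.1841, 0.19]
tcp_rot: [-2.368, -2.064, 0.001]
wrist_force: [0.7, 0.7, -0.2]
width: 0.302
grip_force: 0.0
```

```bash
python3 -c "
from h import *
plan([.527,-.163,.22],-10.2)"
```

```text
t 7.02 pos [0.5645 0.1841 0.19  ] yaw -7.87 F [ 0.7  0.7 -0.2]
[-0.78, 0.02, -0.07, -0.0, 0.0, 0.03]
[-0.78, 0.03, -0.07, -0.0, 0.0, 0.03]
[-0.78, 0.03, -0.07, -0.0, 0.0, 0.03]
[-0.78, 0.03, -0.07, -0.0, 0.0, 0.03]
[-0.78, 0.03, -0.07, -0.0, 0.0, 0.03]
[-0.78, 0.03, -0.07, -0.0, 0.0, 0.03]
[-0.77, 0.04, -0.07, -0.0, 0.0, 0.03]
[-0.77, 0.04, -0.07, -0.0, 0.0, 0.03]
[-0.77, 0.04, -0.07, -0.0, 0.0, 0.03]
[-0.77, 0.04, -0.07, -0.0, 0.0, 0.03]
[-0.77, 0.04, -0.07, -0.0, 0.0, 0.03]
[-0.77, 0.05, -0.07, -0.0, 0.0, 0.03]
[-0.77, 0.05, -0.07, -0.0, 0.0, 0.03]
[-0.77, 0.05, -0.07, -0.0, 0.0, 0.03]
[-0.77, 0.05, -0.07, -0.0, 0.0, 0.03]
```

Request:
jog_arm:
  increments:
    - [[0,0,0,0,0,0,0.2],[0,0,0,0,0,0,0.2],[0,0,0,0,0,0,0.2],[0,0,0,0,0,0,0.2],[0,0,0,0,0,0,0.2]]

```text
time: 7.43
tool_pos: [0.5638, 0.1839, 0.1871]
tcp_rot: [-2.368, -2.063, 0.004]
wrist_force: [-0.0, 0.2, -0.0]
width: 0.597
grip_force: 0.0
```

```bash
python3 -c "
from h import *
s=read_state();p,d,c=snap('wrist','w5');print(s['tool_pos'],s['tcp_rot'],proj(c,[.5035,.1935,.034]),proj(c,[.5035,.1935,.022]))
q=proj(c,[.5035,.1935,.034])[0].astype(int);z=cv2.resize(p[q[1]-35:q[1]+35,q[0]-40:q[0]+40],(400,350),interpolation=cv2.INTER_CUBIC);print(q)
cv2.imwrite('pics/z5.png',np.hstack([cv2.resize(p[40:460,160:480],(380,500))[:350],z]))
"
```

```text
[0.56382204 0.18387513 0.18707602] [-2.36766121 -2.06290124  0.0043095 ] [[236.74443599 247.84753583]] [[240.69821807 242.71423106]]
[236 247]
```

View pics/z5.png

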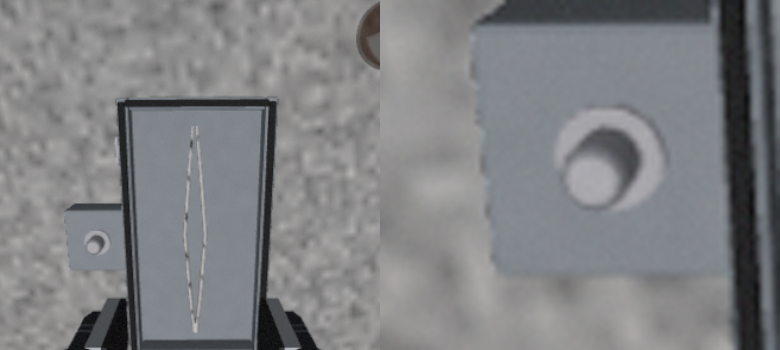

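Request:
jog_arm:
  increments:
    - [[-0.78,0.02,-0.1,0,0,0.03,0.2],[-0.78,0.03,-0.1,0,0,0.03,0.2],[-0.78,0.03,-0.1,0,0,0.03,0.2],[-0.78,0.03,-0.1,0,0,0.03,0.2],[-0.78,0.03,-0.1,0,0,0.03,0.2]]

```text
time: 7.9
tool_pos: [0.5515, 0.0668, 0.2027]
tcp_rot: [-2.384, -2.045, 0.003]
wrist_force: [0.9, 0.2, 0.5]
width: 0.599
grip_force: 0.0
```

Request:
jog_arm:
  increments:
    - [[-0.78,0.03,-0.1,0,0,0.03,0.2],[-0.77,0.04,-0.1,0,0,0.03,0.2],[-0.77,0.04,-0.1,0,0,0.03,0.2],[-0.77,0.04,-0.1,0,0,0.03,0.2],[-0.77,0.04,-0.1,0,0,0.03,0.2]]

```text
time: 8.32
tool_pos: [0.5388, -0.0485, 0.2178]
tcp_rot: [-2.4, -2.025, 0.002]
wrist_force: [-1.1, 0.2, -0.2]
width: 0.598
grip_force: 0.0
```

Request:
jog_arm:
  increments:
    - [[-0.77,0.04,0,0,0,0.03,0.2],[-0.77,0.05,0,0,0,0.03,0.2],[-0.77,0.05,0,0,0,0.03,0.2],[-0.77,0.05,0,0,0,0.03,0.2],[-0.77,0.05,0,0,0,0.03,0.2]]

```text
time: 8.73
tool_pos: [0.5258, -0.1634, 0.2177]
tcp_rot: [-2.416, -2.006, 0.001]
wrist_force: [0.1, -0.6, -0.4]
width: 0.602
grip_force: 0.0
```

Request:
jog_arm:
  increments:
    - [[0,0,0,0,0,0,0.2],[0,0,0,0,0,0,0.2],[0,0,0,0,0,0,0.2],[0,0,0,0,0,0,0.2],[0,0,0,0,0,0,0.2]]

```text
time: 9.15
tool_pos: [0.5265, -0.1614, 0.2184]
tcp_rot: [-2.415, -2.009, 0.0]
wrist_force: [1.0, -0.2, -0.2]
width: 0.601
grip_force: 0.0
```

```bash
python3 -c "
from h import *
p,d,c=snap('wrist','w6')
plan([.527,-.163,.14],-10.2)
print(proj(c,[[.527,-.163,.059],[.55,-.171,.006]]))"
```

```text
t 9.2 pos [ 0.5266 -0.1615  0.2185] yaw -10.49 F [-0.1  0.2  0.7]
[-0.01, 0.0, 0.52, -0.0, -0.0, -0.01]
[-0.01, 0.0, 0.52, -0.0, -0.0, -0.01]
[-0.01, 0.0, 0.52, -0.0, -0.0, -0.01]
[-0.01, 0.0, 0.52, -0.0, -0.0, -0.01]
[-0.01, 0.0, 0.52, -0.0, -0.0, -0.01]
[[323.56131921 249.09685549]
 [350.5874939  233.84942533]]
```

View pics/w6.png

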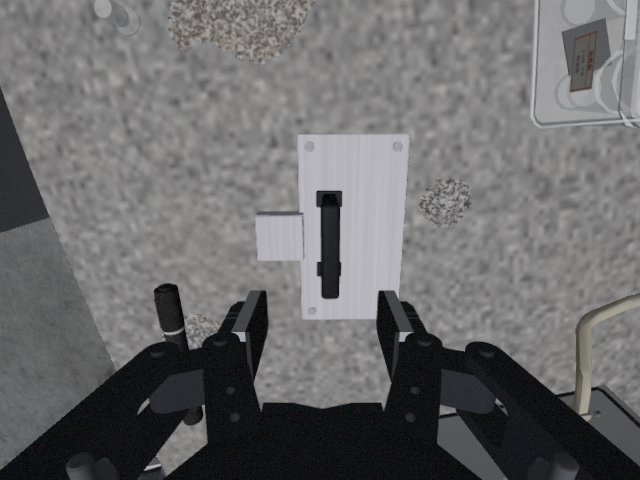

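The case view shows the tweezers inside the tray and the pin tip at (238.6,247.6). The cover view shows the plate's corners at (298,135), (409,135), (400,319) and (302,319), and the handle bar's centre at about (330.5,247).

```bash
python3 -c "
from h import *
s5=dict(tool_pos=np.array([0.56382204,0.18387513,0.18707602]),tcp_rot=np.array([-2.36766121,-2.06290124,0.0043095]))
print('pin',onplane(cam('wrist',s5),[[238.6,247.6]],.034))
s=read_state();c=cam('wrist',s);k=np.load('pics/w6.npz');p=k['p'];g=cv2.cvtColor(p,6)
m=((g>165)&(cv2.cvtColor(p,40)[:,:,1]<25)).astype(np.uint8)*255;m2=np.zeros_like(m);m2[120:330,285:430]=m[120:330,285:430]
m2[:, :305][205:270]=0
C=max(cv2.findContours(m2,0,1)[0],key=cv2.contourArea)[:,0]
w=onplane(c,C,.006)[:,:2]*1000;r=cv2.minAreaRect(w.astype(np.float32));print('plate',r)
b=((g<60)*255).astype(np.uint8);b2=np.zeros_like(b);b2[205:302,312:350]=b[205:302,312:350]
for y in (215,225,240,255,290): x=np.where(b2[y])[0];print(y,x.min(),x.max())
ys=np.where(b2[:,330])[0];b=np.where(g[150:310,330]<70)[0]+150;print(b.min(),b.max())
print('bar',onplane(c,[[330.5,205],[330.5,297]],.059))
yy,xx=np.mgrid[195:300,315:346];P=dpts(c,np.c_[xx.ravel(),yy.ravel()],k['d']);h=P[(P[:,2]>.05)];print(len(h),np.median(h[:,2]),cv2.minAreaRect((h[:,:2]*1000).astype(np.float32)))
"
```

```text
pin [[0.50484524 0.19348361 0.034     ]]
plate ((550.8228759765625, -171.1351776123047), (168.39154052734375, 90.8006362915039), 79.84571838378906)
215 321 339
225 321 339
240 322 338
255 322 338
290 322 338
191 297
bar [[ 0.53766744 -0.13206207  0.059     ]
 [ 0.52536992 -0.20193369  0.059     ]]
1830 0.059234943472824236 ((534.8018798828125, -145.43614196777344), (117.46766662597656, 13.9588623046875), 79.51232147216797)
```

```bash
python3 -c "
from h import *
plan([.5313,-.1675,.106],-10.2)"
```

```text
t 9.2 pos [ 0.5266 -0.1615  0.2185] yaw -10.49 F [-0.1  0.2  0.7]
[-0.03, 0.04, 0.75, -0.0, -0.0, -0.01]
[-0.03, 0.04, 0.75, -0.0, -0.0, -0.01]
[-0.03, 0.04, 0.75, -0.0, -0.0, -0.01]
[-0.03, 0.04, 0.75, -0.0, -0.0, -0.01]
[-0.03, 0.04, 0.75, -0.0, -0.0, -0.01]
```

Request:
jog_arm:
  increments:
    - [[-0.04,0.05,0.75,0,0,-0.02,0.2],[-0.04,0.05,0.75,0,0,-0.02,0.2],[-0.03,0.05,0.75,0,0,-0.01,0.2],[-0.03,0.05,0.7,0,0,0,0.2],[0,0,0.5,0,0,0,0.2]]

```text
time: 9.62
tool_pos: [0.5312, -0.1667, 0.1133]
tcp_rot: [-2.409, -2.014, 0.001]
wrist_force: [0.7, -0.1, -0.4]
width: 0.597
grip_force: 0.0
```

Request:
jog_arm:
  increments:
    - [[0,0,0.3,0,0,0,0.2],[0,0,0,0,0,0,0.2],[0,0,0,0,0,0,0.2],[0,0,0,0,0,0,0.2],[0,0,0,0,0,0,0.2]]

```text
time: 10.03
tool_pos: [0.5328, -0.1679, 0.1077]
tcp_rot: [2.409, 2.012, 0.002]
wrist_force: [0.5, 0.2, 0.5]
width: 0.602
grip_force: 0.0
```

Request:
jog_arm:
  increments:
    - [[0,0,0,0,0,0,-1],[0,0,0,0,0,0,-1],[0,0,0,0,0,0,-1],[0,0,0,0,0,0,-1],[0,0,0,0,0,0,-1]]
  force: 80

```text
time: 10.45
tool_pos: [0.5322, -0.1679, 0.1071]
tcp_rot: [2.411, 2.013, 0.001]
wrist_force: [-1.8, 0.7, 5.5]
width: 0.147
grip_force: 79.2
```

Request:
jog_arm:
  increments:
    - [[0,0,0,0,0,0,-1],[0,0,0,0,0,0,-1],[0,0,0,0,0,0,-1],[0,0,0,0,0,0,-1],[0,0,0,0,0,0,-1]]

```text
time: 10.87
tool_pos: [0.5322, -0.1679, 0.1071]
tcp_rot: [2.411, 2.013, 0.001]
wrist_force: [-0.7, 0.2, 5.4]
width: 0.148
grip_force: 79.3
```

```bash
python3 -c "
from h import *
plan([.5313,-.1675,.106],-10.2);print(read_state()['width'],read_state()['tcp_rot'],read_state()['torque'])"
```

```text
t 10.87 pos [ 0.5322 -0.1679  0.1071] yaw -10.27 F [-0.7  0.2  5.4]
[0.0, -0.01, 0.01, 0.0, 0.0, -0.0]
[0.0, -0.01, 0.01, 0.0, 0.0, -0.0]
[0.0, -0.01, 0.01, 0.0, 0.0, -0.0]
[0.0, -0.01, 0.01, 0.0, 0.0, -0.0]
[0.0, -0.01, 0.01, 0.0, 0.0, -0.0]
0.14849618073597787 [2.41057593e+00 2.01302316e+00 8.88301784e-04] [0.06940087 0.19095372 0.01525131]
```

Request:
jog_arm:
  increments:
    - [[0,0,-0.2,0,0,0,-1],[0,0,-0.5,0,0,0,-1],[0,0,-0.8,0,0,0,-1],[0,0,-0.8,0,0,0,-1],[0,0,-0.5,0,0,0,-1]]

```text
time: 11.28
tool_pos: [0.5317, -0.1677, 0.1916]
tcp_rot: [2.411, 2.013, 0.0]
wrist_force: [0.8, -0.5, -3.2]
width: 0.145
grip_force: 78.3
```

```bash
python3 -c "
from h import *
s5=dict(tool_pos=np.array([0.56382204,0.18387513,0.18707602]),tcp_rot=np.array([-2.36766121,-2.06290124,0.0043095]))
c=cam('wrist',s5);g=cv2.cvtColor(np.load('pics/w5.npz')['p'],6)
m=((g<55)*255).astype(np.uint8);m2=np.zeros_like(m);m2[115:290,245:405]=m[115:290,245:405]
def edge(side):
    q=[]
    for y in range(140,285):
        x=np.where(m2[y])[0]
        if len(x): q.append((x.min() if side<0 else x.max(),y))
    w=onplane(c,np.array(q),.026)[:,:2];vx,vy,x0,y0=cv2.fitLine((w*1000).astype(np.float32),cv2.DIST_HUBER,0,.01,.01).ravel();print(side,np.degrees(np.arctan(-vx/vy)),x0,y0)
    return x0,y0
edge(-1);edge(1)
q=[]
for x in range(265,388):
    y=np.where(m2[:,x])[0]
    if len(y): q.append((x,y.min()))
w=onplane(c,np.array(q),.026)[:,:2];vx,vy,x0,y0=cv2.fitLine((w*1000).astype(np.float32),cv2.DIST_HUBER,0,.01,.01).ravel();print('far',np.degrees(np.arctan(vy/vx)),x0,y0)
s=read_state();print(s['tool_pos'],s['wrist_force'],s['torque'])
plan([.5477,.1779,.200],-7.8)
"
```

```text
-1 -7.4366055 525.6304 213.65048
1 -7.7275357 611.72845 198.46115
far -7.7905097 578.865 267.20627
[ 0.53167236 -0.16770298  0.19159213] [ 0.78723494 -0.49301635 -3.19216741] [ 0.01818601 -0.01959637  0.00231146]
t 11.28 pos [ 0.5317 -0.1677  0.1916] yaw -10.27 F [ 0.8 -0.5 -3.2]
[0.76, -0.1, -0.02, 0.0, 0.0, -0.03]
[0.76, -0.1, -0.02, 0.0, 0.0, -0.03]
[0.76, -0.1, -0.02, 0.0, 0.0, -0.03]
[0.76, -0.1, -0.02, 0.0, 0.0, -0.03]
[0.76, -0.09, -0.02, 0.0, 0.0, -0.03]
[0.76, -0.09, -0.02, 0.0, 0.0, -0.03]
[0.76, -0.09, -0.02, 0.0, 0.0, -0.03]
[0.76, -0.09, -0.02, 0.0, 0.0, -0.03]
[0.76, -0.08, -0.02, 0.0, 0.0, -0.03]
[0.76, -0.08, -0.02, 0.0, 0.0, -0.03]
[0.76, -0.08, -0.02, 0.0, 0.0, -0.03]
[0.76, -0.08, -0.02, 0.0, 0.0, -0.03]
[0.77, -0.08, -0.02, 0.0, 0.0, -0.03]
[0.77, -0.07, -0.02, 0.0, 0.0, -0.03]
[0.77, -0.07, -0.02, 0.0, 0.0, -0.03]
```

Request:
jog_arm:
  increments:
    - [[0.5,-0.07,-0.02,0,0,-0.03,-1],[0.76,-0.1,-0.02,0,0,-0.03,-1],[0.76,-0.1,-0.02,0,0,-0.03,-1],[0.76,-0.1,-0.02,0,0,-0.03,-1],[0.76,-0.09,-0.02,0,0,-0.03,-1]]

```text
time: 11.7
tool_pos: [0.5352, -0.0597, 0.1923]
tcp_rot: [-2.395, -2.031, 0.002]
wrist_force: [0.2, 0.8, -3.5]
width: 0.149
grip_force: 78.3
```

Request:
jog_arm:
  increments:
    - [[0.76,-0.09,-0.02,0,0,-0.03,-1],[0.76,-0.09,-0.02,0,0,-0.03,-1],[0.76,-0.09,-0.02,0,0,-0.03,-1],[0.76,-0.08,-0.02,0,0,-0.03,-1],[0.76,-0.08,-0.02,0,0,-0.03,-1]]

```text
time: 12.12
tool_pos: [0.5403, 0.055, 0.1952]
tcp_rot: [-2.378, -2.05, 0.003]
wrist_force: [0.1, -0.2, -3.2]
width: 0.145
grip_force: 78.3
```

Request:
jog_arm:
  increments:
    - [[0.76,-0.08,-0.02,0,0,-0.03,-1],[0.76,-0.08,-0.02,0,0,-0.03,-1],[0.77,-0.08,-0.02,0,0,-0.03,-1],[0.6,-0.06,-0.02,0,0,-0.03,-1],[0.4,-0.04,-0.02,0,0,-0.03,-1]]

```text
time: 12.53
tool_pos: [0.5444, 0.1547, 0.1983]
tcp_rot: [-2.361, -2.071, 0.002]
wrist_force: [0.9, -0.4, -2.9]
width: 0.153
grip_force: 78.3
```

Request:
jog_arm:
  increments:
    - [[0,0,0,0,0,0,-1],[0,0,0,0,0,0,-1],[0,0,0,0,0,0,-1],[0,0,0,0,0,0,-1],[0,0,0,0,0,0,-1]]

```text
time: 12.95
tool_pos: [0.5452, 0.1521, 0.199]
tcp_rot: [-2.364, -2.069, 0.001]
wrist_force: [-0.6, -0.2, -3.5]
width: 0.144
grip_force: 78.3
```

```bash
python3 -c "
from h import *
s=read_state();print(s['tool_pos'],s['wrist_force'],s['torque'])
a=np.radians(-7.65);x=np.array([np.cos(a),np.sin(a)]);y=np.array([-x[1],x[0]])
pin=np.array([.5048,.1935]);t=pin+.042*x;print('home TCP',t,'start',t-.010*y)
plan([*(t-.010*y),.150],-7.65)
p,d,c=snap('wrist','w7');cv2.imwrite('pics/w7.png',p)
"
```

```text
[0.54522392 0.15210752 0.19898784] [-0.60493387 -0.21421382 -3.49634827] [0.00960567 0.01800246 0.00590627]
home TCP [0.54642619 0.1879089 ] start [0.54509498 0.17799791]
t 12.95 pos [0.5452 0.1521 0.199 ] yaw -7.64 F [-0.6 -0.2 -3.5]
[0.17, -0.02, 0.33, -0.0, 0.0, 0.0]
[0.17, -0.02, 0.33, -0.0, 0.0, 0.0]
[0.17, -0.02, 0.33, -0.0, 0.0, 0.0]
[0.17, -0.02, 0.33, -0.0, 0.0, 0.0]
[0.17, -0.02, 0.33, -0.0, 0.0, 0.0]
```

View pics/w7.png

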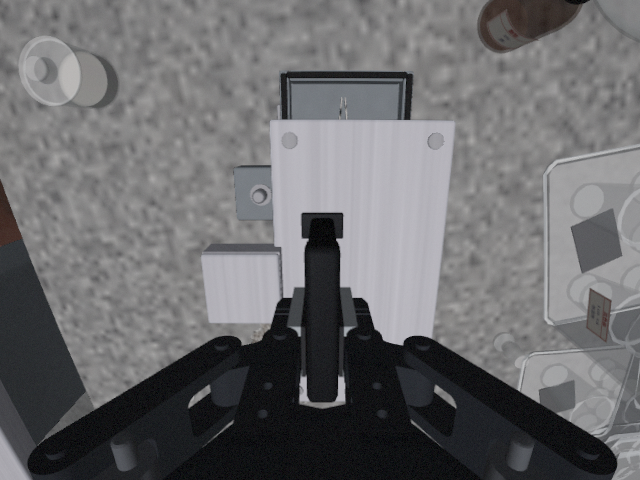

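This view shows the cover held square: plate far edge (272,121)–(455,121), boss top corners (203,252), (280,251), (281,322) and (209,323), pin tip at (258,197).

```bash
python3 -c "
from h import *
s=read_state();c=cam('wrist',s);z=s['tool_pos'][2]-.1071
a=np.radians(-7.65);R=np.array([[np.cos(a),-np.sin(a)],[np.sin(a),np.cos(a)]])
b=onplane(c,[[203,252],[280,251],[281,322],[209,323]],z+.019);e=onplane(c,[[272,121],[455,121]],z+.006);pn=onplane(c,[[258,196.5]],.034)
f=lambda w:((w[:,:2]-s['tool_pos'][:2])@R*1000).round(1)
print('boss rel TCP (cover axes)',f(b).tolist(),'edge',f(e).tolist(),'pin world',pn)
p=np.load('pics/w7.npz')['p'];cv2.imwrite('pics/z7.png',np.hstack([cv2.resize(p[160:340,190:300],(440,600)[::1]),cv2.resize(p[170:225,230:280],(360,600)[::1])]))
"
```

```text
boss rel TCP (cover axes) [[-60.5, 20.9], [-21.5, 21.5], [-22.5, -19.0], [-61.8, -19.9]] edge [[-24.8, 83.9], [64.7, 84.5]] pin world [[0.50465306 0.19387601 0.034     ]]
```

View pics/z7.png

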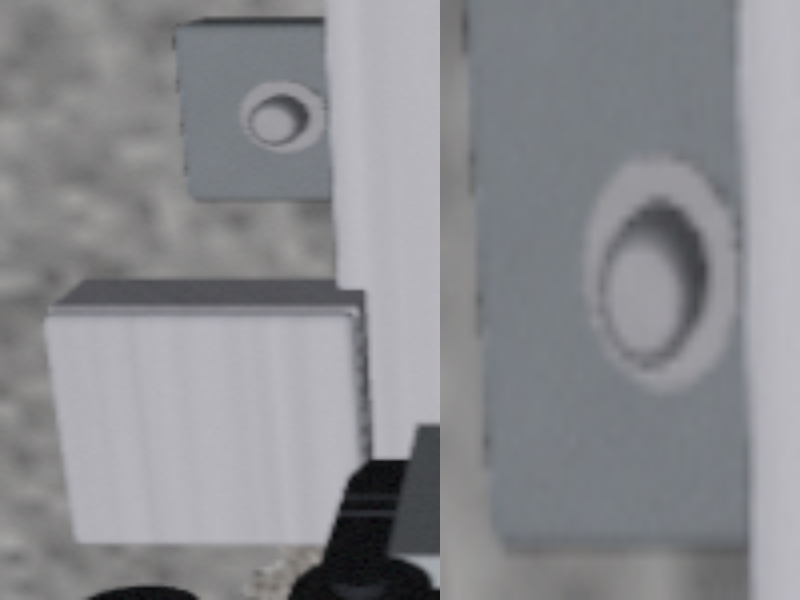

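The enlargement confirms the pin tip at about (258.5,198) and a square boss, so the socket offset matches the nominal 42 mm. I'll lower to 10 mm short of the pin.

Request:
jog_arm:
  increments:
    - [[0.17,-0.02,0.33,0,0,0,-1],[0.17,-0.02,0.33,0,0,0,-1],[0.17,-0.02,0.33,0,0,0,-1],[0.17,-0.02,0.33,0,0,0,-1],[0.17,-0.02,0.3,0,0,0,-1]]

```text
time: 13.42
tool_pos: [0.5449, 0.1793, 0.1486]
tcp_rot: [-2.362, -2.07, 0.003]
wrist_force: [-0.2, -0.1, -2.8]
width: 0.148
grip_force: 78.4
```

Request:
jog_arm:
  increments:
    - [[0,0,0,0,0,0,-1],[0,0,0,0,0,0,-1],[0,0,0,0,0,0,-1],[0,0,0,0,0,0,-1],[0,0,0,0,0,0,-1]]

```text
time: 13.83
tool_pos: [0.5463, 0.1788, 0.1514]
tcp_rot: [2.363, 2.069, 0.002]
wrist_force: [-0.1, 0.4, -3.2]
width: 0.153
grip_force: 78.2
```

Request:
jog_arm:
  increments:
    - [[0,0,0.07,0,0,0,-1],[0,0,0.07,0,0,0,-1],[0,0,0.05,0,0,0,-1],[0,0,0.05,0,0,0,-1],[0,0,0,0,0,0,-1]]

```text
time: 14.25
tool_pos: [0.5454, 0.1786, 0.1429]
tcp_rot: [-2.363, -2.07, 0.001]
wrist_force: [-0.3, 0.1, -3.5]
width: 0.147
grip_force: 78.3
```

```bash
python3 -c "
from h import *
s=read_state();print(s['tool_pos'],s['wrist_force'],s['torque'])
plan([.5451,.178,.141],-7.65)"
```

```text
[0.54537139 0.17858968 0.14287699] [-0.32211611  0.14327367 -3.54207881] [ 0.01467001  0.06410535 -0.02215391]
t 14.25 pos [0.5454 0.1786 0.1429] yaw -7.58 F [-0.3  0.1 -3.5]
[-0.0, -0.0, 0.01, -0.0, 0.0, 0.0]
[-0.0, -0.0, 0.01, -0.0, 0.0, 0.0]
[-0.0, -0.0, 0.01, -0.0, 0.0, 0.0]
[-0.0, -0.0, 0.01, -0.0, 0.0, 0.0]
[-0.0, -0.0, 0.01, -0.0, 0.0, 0.0]
```

Request:
jog_arm:
  increments:
    - [[0,0,0.02,0,0,0,-1],[0,0,0.02,0,0,0,-1],[0,0,0.02,0,0,0,-1],[0,0,0,0,0,0,-1],[0,0,0,0,0,0,-1]]

```text
time: 14.67
tool_pos: [0.5457, 0.1787, 0.1415]
tcp_rot: [-2.363, -2.07, 0.0]
wrist_force: [1.4, -0.1, -3.8]
width: 0.149
grip_force: 78.3
```

```bash
python3 -c "
from h import *
s=read_state();print(s['tool_pos'],s['wrist_force'],s['torque'])"
```

```text
[0.5456679  0.17874754 0.14151997] [ 1.44374585 -0.08380404 -3.81488682] [-2.95263483e-05  5.28987157e-02  3.11753492e-02]
```

Request:
jog_arm:
  increments:
    - [[0,0,0.01,0,0,0,-1],[0,0,0.01,0,0,0,-1],[0,0,0.01,0,0,0,-1],[0,0,0,0,0,0,-1],[0,0,0,0,0,0,-1]]

```text
time: 15.08
tool_pos: [0.5459, 0.1788, 0.1409]
tcp_rot: [2.363, 2.07, 0.001]
wrist_force: [0.1, -0.7, -1.1]
width: 0.148
grip_force: 78.5
```

```bash
python3 -c "
from h import *
s=read_state();print(s['tool_pos'],s['wrist_force'],s['torque'])"
```

```text
[0.54586044 0.17878195 0.14091942] [ 0.10448601 -0.72621241 -1.1036475 ] [-0.00767041  0.06945373 -0.00543755]
```

Request:
jog_arm:
  increments:
    - [[0,0,0.01,0,0,0,-1],[0,0,0.01,0,0,0,-1],[0,0,0,0,0,0,-1],[0,0,0,0,0,0,-1],[0,0,0,0,0,0,-1]]

```text
time: 15.5
tool_pos: [0.5461, 0.1788, 0.1407]
tcp_rot: [2.363, 2.07, 0.001]
wrist_force: [0.1, -0.6, 2.5]
width: 0.145
grip_force: 79.1
```

```bash
python3 -c "
from h import *
s=read_state();print(s['tool_pos'],s['tcp_rot'],s['wrist_force'],s['torque']);plan([.5464,.1879,.1405],-7.65,s)"
```

```text
[0.54610877 0.17876359 0.1406506 ] [2.36284109e+00 2.06961228e+00 1.20699425e-03] [ 0.0855671  -0.57305781  2.5203327 ] [-0.13168381  0.2727575   0.05220499]
t 15.5 pos [0.5461 0.1788 0.1407] yaw -7.57 F [ 0.1 -0.6  2.5]
[0.06, -0.01, 0.0, 0.0, -0.0, 0.0]
[0.06, -0.01, 0.0, 0.0, -0.0, 0.0]
[0.06, -0.01, 0.0, 0.0, -0.0, 0.0]
[0.06, -0.01, 0.0, 0.0, -0.0, 0.0]
[0.06, -0.01, 0.0, 0.0, -0.0, 0.0]
```

Request:
jog_arm:
  increments:
    - [[0.04,-0.01,0,0,0,0,-1],[0.05,-0.01,0,0,0,0,-1],[0.05,-0.01,0,0,0,0,-1],[0.05,0,0,0,0,0,-1],[0,0,0,0,0,0,-1]]

```text
time: 15.92
tool_pos: [0.5457, 0.1848, 0.1402]
tcp_rot: [2.363, 2.07, 0.001]
wrist_force: [1.2, -1.4, 3.4]
width: 0.144
grip_force: 79.2
```

Request:
jog_arm:
  increments:
    - [[0.03,0,0,0,0,0,-1],[0.03,0,0,0,0,0,-1],[0.03,0,0,0,0,0,-1],[0,0,0,0,0,0,-1],[0,0,0,0,0,0,-1]]

```text
time: 16.33
tool_pos: [0.5453, 0.1876, 0.1391]
tcp_rot: [-2.362, -2.069, 0.001]
wrist_force: [0.0, 0.2, -3.5]
width: 0.143
grip_force: 78.4
```

```bash
python3 -c "
from h import *
s=read_state();print(s['tool_pos'],s['tcp_rot'],s['wrist_force'],s['torque']);plan([.5464,.1879,.1405],-7.65,s)"
```

```text
[0.54526177 0.1875643  0.13913937] [-2.36243389e+00 -2.06896895e+00  1.31648453e-03] [ 0.01223449  0.15469634 -3.45599976] [ 0.14530634 -0.01783063  0.02419961]
t 16.33 pos [0.5453 0.1876 0.1391] yaw -7.58 F [ 0.   0.2 -3.5]
[0.0, 0.01, -0.01, -0.0, -0.0, 0.0]
[0.0, 0.01, -0.01, -0.0, -0.0, 0.0]
[0.0, 0.01, -0.01, -0.0, -0.0, 0.0]
[0.0, 0.01, -0.01, -0.0, -0.0, 0.0]
[0.0, 0.01, -0.01, -0.0, -0.0, 0.0]
```

The load on the pin has gone, so the socket is over it. I'll lower gently.

Request:
jog_arm:
  increments:
    - [[0,0.01,0.03,0,0,0,-1],[0,0,0.03,0,0,0,-1],[0,0,0.03,0,0,0,-1],[0,0,0,0,0,0,-1],[0,0,0,0,0,0,-1]]

```text
time: 16.75
tool_pos: [0.546, 0.1871, 0.1371]
tcp_rot: [-2.363, -2.07, 0.001]
wrist_force: [0.0, 0.8, -3.1]
width: 0.146
grip_force: 78.4
```

```bash
python3 -c "
from h import *
s=read_state();print(s['tool_pos'],yaw(s),s['tcp_rot'],s['wrist_force'],s['torque'])"
```

```text
[0.54603189 0.18713369 0.13712213] -7.574407602569958 [-2.36311280e+00 -2.06968135e+00  6.13301998e-04] [ 0.02705866  0.81569762 -3.06552434] [ 0.00836216  0.07105246 -0.02653888]
```

Request:
jog_arm:
  increments:
    - [[0,0,0.03,0,0,0,-1],[0,0,0.03,0,0,0,-1],[0,0,0.03,0,0,0,-1],[0,0,0.02,0,0,0,-1],[0,0,0,0,0,0,-1]]

```text
time: 17.17
tool_pos: [0.5461, 0.1871, 0.1339]
tcp_rot: [-2.363, -2.07, 0.0]
wrist_force: [0.2, 0.6, -3.6]
width: 0.147
grip_force: 78.4
```

```bash
python3 -c "
from h import *
s=read_state();print(s['tool_pos'],yaw(s),s['tcp_rot'],s['wrist_force'],s['torque'])"
```

```text
[0.54614854 0.18711126 0.13390082] -7.573228988318387 [-2.36324540e+00 -2.06984039e+00  2.66984206e-04] [ 0.17979181  0.60878806 -3.58282897] [-0.00409108  0.04776373 -0.02311848]
```

Request:
jog_arm:
  increments:
    - [[0,0,0.03,0,0,0,-1],[0,0,0.03,0,0,0,-1],[0,0,0.02,0,0,0,-1],[0,0,0,0,0,0,-1],[0,0,0,0,0,0,-1]]

```text
time: 17.58
tool_pos: [0.5463, 0.1872, 0.132]
tcp_rot: [2.363, 2.07, 0.0]
wrist_force: [-1.5, -0.0, 1.2]
width: 0.148
grip_force: 78.9
```

```bash
python3 -c "
from h import *
s=read_state();print(s['tool_pos'],yaw(s),s['tcp_rot'],s['wrist_force'],s['torque'])"
```

```text
[0.54630116 0.18718679 0.13203152] -7.571105633569359 [2.36320680e+00 2.06988396e+00 2.16867761e-04] [-1.52164232 -0.01459571  1.153876  ] [-0.08717828  0.15988949 -0.03750048]
```

Request:
jog_arm:
  increments:
    - [[0,0,0.03,0,0,0,-1],[0,0,0.03,0,0,0,-1],[0,0,0.03,0,0,0,-1],[0,0,0.02,0,0,0,-1],[0,0,0,0,0,0,-1]]

```text
time: 18.0
tool_pos: [0.5466, 0.1872, 0.1303]
tcp_rot: [2.363, 2.07, 0.0]
wrist_force: [-6.4, -3.1, 11.3]
width: 0.145
grip_force: 80.5
```

```bash
python3 -c "
from h import *
s=read_state();print(s['tool_pos'],yaw(s),s['tcp_rot'],s['wrist_force'],s['torque'])"
```

```text
[0.54656447 0.18716807 0.13027567] -7.5706904150490875 [2.36304233e+00 2.06975503e+00 3.52799410e-04] [-6.36020457 -3.14632859 11.31732429] [-3.58332066e-01  1.01815017e+00 -3.33953191e-04]
```

Request:
jog_arm:
  increments:
    - [[0,0,0.02,0,0,0,-1],[0,0,0.01,0,0,0,-1],[0,0,0.01,0,0,0,-1],[0,0,0,0,0,0,-1],[0,0,0,0,0,0,-1]]

```text
time: 18.42
tool_pos: [0.5468, 0.1872, 0.13]
tcp_rot: [2.363, 2.07, 0.001]
wrist_force: [-6.8, -3.3, 16.7]
width: 0.145
grip_force: 81.1
```

```bash
python3 -c "
from h import *
s=read_state();print(s['tool_pos'],yaw(s),s['tcp_rot'],s['wrist_force'],s['torque'])"
```

```text
[0.54679901 0.18717252 0.13003783] -7.566681890442692 [2.36273424e+00 2.06963135e+00 1.05455497e-03] [-6.76981055 -3.31746738 16.66865693] [-0.46310323  1.34283296 -0.01691599]
```

```bash
cat > tilt.py <<'E'
from h import *
import sys
def fit(P):
    A=np.c_[P[:,:2],np.ones(len(P))];w=np.ones(len(P),bool)
    for _ in range(4):
        k=np.linalg.lstsq(A[w],P[w,2],rcond=None)[0];r=P[:,2]-A@k;w=abs(r)<.002
    return k
def run(p,d,s):
    c=cam('wrist',s);T=s['tool_pos'];R=Ro.from_rotvec(s['tcp_rot']).as_matrix()
    yy,xx=np.mgrid[100:480,150:500];px=np.c_[xx.ravel(),yy.ravel()];px=px[d[px[:,1],px[:,0]]>0];P=dpts(c,px,d)
    q=(P-T)@R  # tool coords: x=case y, y=case x, z down
    zt=.1071-.006
    m=(abs(q[:,2]-zt)<.008)&(q[:,1]>.0)&(q[:,1]<.06)&(q[:,0]>.035)&(q[:,0]<.08)
    m|=(abs(q[:,2]-zt)<.008)&(q[:,1]>-.02)&(q[:,1]<.06)&(q[:,0]>.05)&(q[:,0]<.08)
    k=fit(q[m]);b=fit(P[(P[:,2]<.012)&(P[:,1]>T[1]+.11)])
    kw=fit(P[m])
    print(m.sum(),'plate in tool: deg along case y,x',np.degrees(k[:2]).round(2),'z',k[2].round(4),'| plate in world',np.degrees(kw[:2]).round(2),'bench',np.degrees(b[:2]).round(2))
    a=np.radians(-7.65);C=np.array([.5464+.0198,.1879-.0027])
    for x,y in [(-40,40),(-40,75),(40,75),(40,40)]:
        X=C+np.array([x*np.cos(a)-y*np.sin(a),x*np.sin(a)+y*np.cos(a)])/1000;print((x,y),round(float(kw@[*X,1])*1000,2),end=' ')
    print()
E
python3 - <<'E'
from tilt import *
k=np.load('pics/w7.npz');s7=dict(tool_pos=np.array([.54522392,.15210752,.19898784]),tcp_rot=np.array([-2.364,-2.069,.001]))
run(k['p'],k['d'],s7)
s=read_state();p,d,c=snap('wrist','w8');run(p,d,s)
E
```

```text
12952 plate in tool: deg along case y,x [-0.08  0.02] z 0.1008 | plate in world [-0.04  0.06] bench [-0.   -0.69]
(-40, 40) 98.3 (-40, 75) 98.33 (40, 75) 98.26 (40, 40) 98.23 
12912 plate in tool: deg along case y,x [-0.03  0.55] z 0.1007 | plate in world [-0.49  0.1 ] bench [0. 0.]
(-40, 40) 29.52 (-40, 75) 29.54 (40, 75) 28.83 (40, 40) 28.82
```

The cover's front is held about 1 mm high, with 7 N of side load on the pin. I'll shift sideways to relieve it.

Request:
jog_arm:
  increments:
    - [[-0.01,-0.02,-0.02,0,0,0,-1],[-0.01,-0.02,0,0,0,0,-1],[-0.01,-0.01,0,0,0,0,-1],[0,0,0,0,0,0,-1],[0,0,0,0,0,0,-1]]

```text
time: 18.88
tool_pos: [0.5462, 0.1871, 0.1304]
tcp_rot: [2.362, 2.069, 0.006]
wrist_force: [-3.7, -0.8, 10.9]
width: 0.145
grip_force: 80.4
```

Run:
```python
from tilt import *
s=read_state();print(s['tool_pos'],yaw(s),s['tcp_rot'],s['wrist_force'],s['torque']);p,d,c=snap('wrist','w9');run(p,d,s)
```

```text
[0.54619477 0.18708383 0.130431  ] -7.576577657948911 [2.36227863 2.06887839 0.00579824] [-3.67437807 -0.75982784 10.92051861] [-0.07800956  0.62315543  0.00218033]
12917 plate in tool: deg along case y,x [0.04 0.24] z 0.1007 | plate in world [-0.03  0.07] bench [-0.05 -0.03]
(-40, 40) 29.77 (-40, 75) 29.81 (40, 75) 29.75 (40, 40) 29.71
```

Request:
jog_arm:
  increments:
    - [[-0.01,-0.02,0,0,0,0,-1],[0,-0.02,0.02,0,0,0,-1],[0,0,0.02,0,0,0,-1],[0,0,0.02,0,0,0,-1],[0,0,0,0,0,0,-1]]

```text
time: 19.35
tool_pos: [0.5462, 0.1871, 0.1302]
tcp_rot: [2.361, 2.068, 0.009]
wrist_force: [-3.8, -1.3, 18.0]
width: 0.148
grip_force: 81.3
```

Run:
```python
from tilt import *
s=read_state();print(s['tool_pos'],yaw(s),s['tcp_rot'],s['wrist_force'],s['torque']);p,d,c=snap('wrist','w10');run(p,d,s)
```

```text
[0.54621469 0.18706472 0.13024689] -7.568030754393686 [2.36102735 2.06810263 0.00915828] [-3.79281012 -1.29554256 18.04090964] [-0.33202676  0.76011288 -0.01021077]
12887 plate in tool: deg along case y,x [0.03 0.53] z 0.1008 | plate in world [-0.17  0.14] bench [0. 0.]
(-40, 40) 29.63 (-40, 75) 29.69 (40, 75) 29.43 (40, 40) 29.36
```

```bash
cat > lev.py <<'E'
from tilt import *
def lev(name,s,rel=None):
    d=np.load(f'pics/{name}.npz')['d'];c=cam('wrist',s);yy,xx=np.mgrid[0:480,0:640];px=np.c_[xx.ravel(),yy.ravel()];px=px[d[px[:,1],px[:,0]]>0]
    P=dpts(c,px,d);T=s['tool_pos'];a=np.radians(yaw(s));R=np.array([[np.cos(a),-np.sin(a)],[np.sin(a),np.cos(a)]])
    q=(P[:,:2]-(T[:2] if rel is None else rel))@R*1000
    def med(x0,x1,y0,y1,zmin,zmax):
        m=(q[:,0]>x0)&(q[:,0]<x1)&(q[:,1]>y0)&(q[:,1]<y1)&(P[:,2]>zmin)&(P[:,2]<zmax);return m.sum(),round(float(np.median(P[m,2]))*1000,2) if m.any() else None
    zp=T[2]-.101
    print(name,'bench F',med(-130,-90,20,90,-.01,.01),'bench back',med(80,120,20,80,-.01,.01),'bench far',med(-30,60,110,150,-.01,.01))
    for n,b in dict(pl_rear_far=(50,60,60,80),pl_front_far=(-22,-12,60,80),pl_rear_mid=(50,60,20,40),pl_rear_near=(50,60,-60,-20),pl_front_mid=(-24,-14,25,45)).items(): print(n,med(*b,zp-.006,zp+.006),end=' ')
    for n,b in dict(boss_far=(-58,-26,8,18),boss_near=(-58,-40,-18,-8),boss_L=(-60,-54,-15,15)).items(): print(n,med(*b,zp+.013-.006,zp+.013+.006),end=' ')
    print()
E
python3 - <<'E'
from lev import *
S=lambda p,r:dict(tool_pos=np.array(p),tcp_rot=np.array(r))
lev('w6',S([.5266,-.1615,.2185],[-2.415,-2.009,0]),np.array([.5313,-.1675])) if 0 else None
d=np.load('pics/w6.npz')['d'];c=cam('wrist',S([.5266,-.1615,.2185],[-2.415,-2.009,0]))
print('w6 plate,boss,bench',dpts(c,[[380,200],[380,300],[280,240],[450,250],[450,320],[250,180]],d)[:,2])
lev('w7',S([.54522392,.15210752,.19898784],[-2.364,-2.069,.001]))
lev('w10',read_state())
E
```

```text
w6 plate,boss,bench [ 6.60314810e-03  1.55828058e-01  1.94210382e-02 -1.81422614e-04
  4.28472489e-05  3.35434649e-04]
w7 bench F (np.int64(4361), -0.13) bench back (np.int64(1617), 0.01) bench far (np.int64(5299), 0.05)
pl_rear_far (np.int64(802), 98.46) pl_front_far (np.int64(822), 98.51) pl_rear_mid (np.int64(673), 98.26) pl_rear_near (np.int64(410), 98.26) pl_front_mid (np.int64(710), 98.29) boss_far (np.int64(1149), 111.3) boss_near (np.int64(551), 111.2) boss_L (np.int64(600), 111.3) 
w10 bench F (np.int64(7529), -0.14) bench back (np.int64(6294), 0.01) bench far (np.int64(12527), -0.07)
pl_rear_far (np.int64(799), 29.72) pl_front_far (np.int64(848), 29.92) pl_rear_mid (np.int64(659), 29.42) pl_rear_near (np.int64(406), 29.34) pl_front_mid (np.int64(707), 29.67) boss_far (np.int64(1136), 42.76) boss_near (np.int64(558), 42.67) boss_L (np.int64(592), 42.76)
```

Run:
```python
from lev import *
S=lambda p,r:dict(tool_pos=np.array(p),tcp_rot=np.array(r))
a=np.radians(-7.65);R=np.array([[np.cos(a),-np.sin(a)],[np.sin(a),np.cos(a)]]);C=np.array([.5048,.1935])+R@[.062,0]
for n,s in (('w4',S([.5617,.1855,.1368],[-2.367,-2.065,0])),('w5',S([.56382204,.18387513,.18707602],[-2.36766121,-2.06290124,.0043095]))):
    d=np.load(f'pics/{n}.npz')['d'];c=cam('wrist',s)
    yy,xx=np.mgrid[0:480,0:640];px=np.c_[xx.ravel(),yy.ravel()];P=dpts(c,px,d);q=(P[:,:2]-C)@R*1000;z=P[:,2]*1000
    def f(x0,x1,y0,y1):
        m=(q[:,0]>x0)&(q[:,0]<x1)&(q[:,1]>y0)&(q[:,1]<y1)&(z<60)&(z>-5);return np.percentile(z[m],[10,50,90]).round(1).tolist() if m.sum()>5 else None
    print(n,'lug',f(-80,-70,-16,16),'lug-y',f(-68,-52,-19,-12),'lug+y',f(-68,-52,12,19),'pintop',f(-64,-60,-2,2))
    for y in (-60,-40,-20,0,20,40,60): print(y,'front',f(-46,-39,y-5,y+5),'rear',f(39,46,y-5,y+5),'floor',f(-30,-20,y-5,y+5))
# outside front objects
    m=(q[:,0]<-47)&(q[:,0]>-60)&(abs(q[:,1])>25)&(abs(q[:,1])<85)&(z>8)&(z<60);print(np.c_[q[m],z[m]][::max(1,m.sum()//8)].round(0).tolist())
```

```text
w4 lug [21.6, 22.3, 23.1] lug-y [21.5, 22.3, 22.9] lug+y [21.5, 22.3, 23.2] pintop [33.8, 34.5, 35.1]
-60 front None rear None floor None
-40 front [12.5, 24.2, 26.6] rear [21.7, 25.8, 26.8] floor None
-20 front [13.4, 23.4, 26.7] rear [21.9, 25.8, 26.8] floor [6.6, 7.4, 8.2]
0 front [9.1, 23.0, 26.7] rear [21.8, 25.8, 26.9] floor [6.5, 7.4, 8.1]
20 front [9.1, 23.1, 26.6] rear [21.7, 25.8, 26.8] floor [6.6, 7.4, 8.1]
40 front [12.7, 23.4, 26.6] rear [22.0, 25.7, 26.8] floor [6.5, 7.4, 8.2]
60 front [12.3, 23.4, 26.7] rear [21.8, 25.6, 26.8] floor [6.3, 7.2, 8.0]
[[-48.0, 63.0, 17.0], [-48.0, 60.0, 18.0], [-48.0, 58.0, 18.0], [-47.0, 56.0, 19.0], [-49.0, 53.0, 16.0], [-48.0, 51.0, 17.0], [-48.0, 48.0, 17.0], [-48.0, -49.0, 17.0], [-47.0, -52.0, 17.0]]
w5 lug [21.7, 22.4, 23.2] lug-y [21.7, 22.4, 23.1] lug+y [21.5, 22.3, 23.1] pintop [33.5, 34.4, 35.2]
-60 front [20.7, 25.2, 26.7] rear [21.4, 21.8, 22.4] floor [6.7, 7.5, 8.2]
-40 front [9.9, 22.8, 26.8] rear [21.6, 22.9, 26.7] floor [6.7, 7.4, 8.1]
-20 front [7.9, 23.3, 26.8] rear [21.8, 25.9, 27.1] floor [6.4, 7.4, 8.1]
0 front [7.7, 23.0, 26.7] rear [21.9, 25.9, 27.0] floor [6.5, 7.4, 8.3]
20 front [9.6, 22.5, 26.6] rear [22.2, 25.8, 26.9] floor [6.5, 7.3, 8.2]
40 front [15.0, 24.5, 26.8] rear [21.6, 26.0, 26.9] floor [6.5, 7.4, 8.2]
60 front [12.7, 23.3, 26.7] rear [21.8, 25.7, 26.8] floor [6.4, 7.3, 8.1]
[[-48.0, 63.0, 17.0], [-48.0, 61.0, 17.0], [-47.0, 59.0, 17.0], [-49.0, 57.0, 17.0], [-48.0, 56.0, 16.0], [-48.0, 53.0, 16.0], [-48.0, 50.0, 18.0], [-48.0, 48.0, 17.0], [-47.0, -47.0, 15.0]]
```

Nothing is in the way on the case, and the boss side sticks about 1.2 mm high. I'll back off to free the seal and centre the socket on the pin before pressing again.

Request:
jog_arm:
  increments:
    - [[0,0,-0.09,0,0,0,-1],[0,0,-0.09,0,0,0,-1],[0,0,-0.08,0,0,0,-1],[0,0,0,0,0,0,-1],[0,0,0,0,0,0,-1]]

```text
time: 19.82
tool_pos: [0.5448, 0.1869, 0.1342]
tcp_rot: [2.363, 2.069, 0.006]
wrist_force: [4.2, 3.0, -1.8]
width: 0.151
grip_force: 78.8
```

```bash
cat > st.py <<'E'
from tilt import *
import uuid
s=read_state();R=Ro.from_rotvec(s['tcp_rot']).as_matrix()
print(s['tool_pos'].round(4),'yaw',yaw(s).round(2),'toolz',R[:2,2].round(4),'F',s['wrist_force'].round(1),'tool F',(R.T@s['wrist_force']).round(1),'T',s['torque'].round(2))
p,d,c=snap('wrist',f'x{s["time"]:.2f}');run(p,d,s)
E
python3 st.py
```

```text
[0.5448 0.1869 0.1342] yaw -7.59 toolz [0.0036 0.0014] F [ 4.2  3.  -1.8] tool F [3.5 3.8 1.8] T [ 0.44 -0.88 -0.17]
13005 plate in tool: deg along case y,x [-0.38 -0.27] z 0.1007 | plate in world [0.52 0.43] bench [ -90.02 -576.83]
(-40, 40) 33.65 (-40, 75) 33.95 (40, 75) 34.6 (40, 40) 34.3
```

Request:
jog_arm:
  increments:
    - [[0,-0.02,0,0,0,0,-1],[0,-0.02,0,0,0,0,-1],[0,0,0,0,0,0,-1],[0,0,0,0,0,0,-1],[0,0,0,0,0,0,-1]]

```text
time: 20.28
tool_pos: [0.5444, 0.187, 0.1344]
tcp_rot: [2.362, 2.068, 0.008]
wrist_force: [6.8, 1.6, -1.3]
width: 0.148
grip_force: 78.7
```

```bash
python3 st.py
```

```text
[0.5444 0.187  0.1344] yaw -7.59 toolz [0.0052 0.0014] F [ 6.8  1.6 -1.3] tool F [2.5 6.5 1.3] T [ 0.35 -1.23 -0.12]
13030 plate in tool: deg along case y,x [-0.36 -0.48] z 0.1008 | plate in world [0.82 0.37] bench [ 24.04 399.81]
(-40, 40) 33.71 (-40, 75) 34.01 (40, 75) 35.08 (40, 40) 34.78
```

Request:
jog_arm:
  increments:
    - [[-0.02,0,0,0,0,0,-1],[-0.02,0,0,0,0,0,-1],[0,0,0,0,0,0,-1],[0,0,0,0,0,0,-1],[0,0,0,0,0,0,-1]]

```text
time: 20.75
tool_pos: [0.5443, 0.1864, 0.1344]
tcp_rot: [2.363, 2.068, 0.009]
wrist_force: [6.1, 3.4, -2.0]
width: 0.148
grip_force: 78.6
```

```bash
python3 st.py
```

```text
[0.5443 0.1864 0.1344] yaw -7.63 toolz [0.0056 0.0028] F [ 6.1  3.4 -2. ] tool F [4.2 5.6 2. ] T [ 0.87 -1.27 -0.27]
13039 plate in tool: deg along case y,x [-0.59 -0.51] z 0.1008 | plate in world [0.9  0.68] bench [ 6.64 46.98]
(-40, 40) 33.95 (-40, 75) 34.44 (40, 75) 35.55 (40, 40) 35.07
```

Request:
jog_arm:
  increments:
    - [[0.03,0.03,0,0,0,0,-1],[0.03,0.03,0,0,0,0,-1],[0.03,0.03,0,0,0,0,-1],[0.02,0.03,0,0,0,0,-1],[0,0,0,0,0,0,-1]]

```text
time: 21.22
tool_pos: [0.5455, 0.1878, 0.1331]
tcp_rot: [-2.363, -2.07, 0.003]
wrist_force: [2.0, -0.1, -2.3]
width: 0.147
grip_force: 78.8
```

```bash
python3 st.py
```

```text
[0.5455 0.1878 0.1331] yaw -7.56 toolz [-0.0017 -0.0007] F [ 2.  -0.1 -2.3] tool F [0.2 2.  2.3] T [ 0.11 -0.38 -0.07]
12994 plate in tool: deg along case y,x [-0.18 -0.16] z 0.1008 | plate in world [0.08 0.12] bench [-0.03 -0.02]
(-40, 40) 32.3 (-40, 75) 32.38 (40, 75) 32.47 (40, 40) 32.39
```

Request:
jog_arm:
  increments:
    - [[0.01,0.02,0,0,0,0,-1],[0.01,0.02,0,0,0,0,-1],[0,0.01,0,0,0,0,-1],[0,0,0,0,0,0,-1],[0,0,0,0,0,0,-1]]

```text
time: 21.68
tool_pos: [0.5471, 0.1883, 0.1333]
tcp_rot: [-2.363, -2.07, 0.002]
wrist_force: [0.3, 0.3, -2.9]
width: 0.15
grip_force: 78.5
```

```bash
python3 st.py
```

```text
[0.5471 0.1883 0.1333] yaw -7.57 toolz [-0.0012 -0.0003] F [ 0.3  0.3 -2.9] tool F [0.4 0.3 2.9] T [-0.07 -0.03  0.03]
12958 plate in tool: deg along case y,x [-0.1  0. ] z 0.1008 | plate in world [-0.05  0.08] bench [ -92.65 -592.36]
(-40, 40) 32.56 (-40, 75) 32.6 (40, 75) 32.51 (40, 40) 32.47
```

Request:
jog_arm:
  increments:
    - [[0,-0.01,0.03,0,0,0,-1],[0,-0.01,0.03,0,0,0,-1],[0,-0.01,0.03,0,0,0,-1],[0,0,0.03,0,0,0,-1],[0,0,0,0,0,0,-1]]

```text
time: 22.15
tool_pos: [0.5472, 0.1885, 0.1308]
tcp_rot: [2.363, 2.07, 0.001]
wrist_force: [-0.6, -1.8, 4.3]
width: 0.148
grip_force: 79.4
```

```bash
python3 st.py
```

```text
[0.5472 0.1885 0.1308] yaw -7.57 toolz [ 0.001  -0.0001] F [-0.6 -1.8  4.3] tool F [-1.8 -0.3 -4.3] T [-0.3   0.12  0.02]
12953 plate in tool: deg along case y,x [-0.08 -0.  ] z 0.1008 | plate in world [0.07 0.07] bench [0. 0.]
(-40, 40) 30.0 (-40, 75) 30.04 (40, 75) 30.13 (40, 40) 30.08
```

Request:
jog_arm:
  increments:
    - [[0,-0.01,0.02,0,0,0,-1],[0,0,0.02,0,0,0,-1],[0,0,0.02,0,0,0,-1],[0,0,0,0,0,0,-1],[0,0,0,0,0,0,-1]]

```text
time: 22.62
tool_pos: [0.5472, 0.1886, 0.1304]
tcp_rot: [2.362, 2.069, 0.002]
wrist_force: [-3.5, -3.7, 11.9]
width: 0.149
grip_force: 80.6
```

```bash
python3 st.py
```

```text
[0.5472 0.1886 0.1304] yaw -7.56 toolz [ 0.0017 -0.0001] F [-3.5 -3.7 11.9] tool F [ -4.1  -3.  -11.9] T [-0.62  0.59  0.01]
12945 plate in tool: deg along case y,x [-0.07  0.16] z 0.1008 | plate in world [-0.06  0.09] bench [0. 0.]
(-40, 40) 29.69 (-40, 75) 29.74 (40, 75) 29.65 (40, 40) 29.6
```

Request:
jog_arm:
  increments:
    - [[-0.02,-0.02,0,0,0,0,-1],[-0.02,-0.02,0,0,0,0,-1],[-0.01,-0.02,0,0,0,0,-1],[0,0,0,0,0,0,-1],[0,0,0,0,0,0,-1]]

```text
time: 23.08
tool_pos: [0.5468, 0.1884, 0.1306]
tcp_rot: [2.362, 2.068, 0.009]
wrist_force: [2.7, 0.5, 6.3]
width: 0.151
grip_force: 79.8
```

```bash
python3 st.py
```

```text
[0.5468 0.1884 0.1306] yaw -7.58 toolz [0.0059 0.0022] F [2.7 0.5 6.3] tool F [ 0.9  2.7 -6.3] T [-0.02 -0.18 -0.02]
12927 plate in tool: deg along case y,x [0.08 0.21] z 0.1008 | plate in world [0.12 0.07] bench [0. 0.]
(-40, 40) 29.85 (-40, 75) 29.9 (40, 75) 30.04 (40, 40) 29.99
```

Request:
jog_arm:
  increments:
    - [[-0.01,-0.02,0,0,0,0,-1],[-0.01,-0.02,0,0,0,0,-1],[-0.01,-0.02,0,0,0,0,-1],[0,0,0,0,0,0,-1],[0,0,0,0,0,0,-1]]

```text
time: 23.55
tool_pos: [0.5454, 0.1879, 0.1307]
tcp_rot: [2.361, 2.068, 0.011]
wrist_force: [4.1, 1.7, 6.9]
width: 0.147
grip_force: 79.8
```

```bash
python3 st.py
```

```text
[0.5454 0.1879 0.1307] yaw -7.58 toolz [0.0072 0.0027] F [4.1 1.7 6.9] tool F [ 2.3  3.9 -6.9] T [ 0.12 -0.58 -0.08]
12937 plate in tool: deg along case y,x [0.02 0.12] z 0.1008 | plate in world [0.29 0.14] bench [-42.32   9.03]
(-40, 40) 29.91 (-40, 75) 30.02 (40, 75) 30.4 (40, 40) 30.28
```

Request:
jog_arm:
  increments:
    - [[0,0,0.03,0,0,0,-1],[0,0,0.03,0,0,0,-1],[0,0,0.03,0,0,0,-1],[0,0,0.02,0,0,0,-1],[0,0,0,0,0,0,-1]]

```text
time: 24.02
tool_pos: [0.5459, 0.1879, 0.1302]
tcp_rot: [2.361, 2.068, 0.012]
wrist_force: [-3.1, -1.9, 21.4]
width: 0.149
grip_force: 82.0
```

```bash
python3 st.py
```

```text
[0.5459 0.1879 0.1302] yaw -7.57 toolz [0.0075 0.0025] F [-3.1 -1.9 21.4] tool F [ -2.2  -2.7 -21.4] T [-0.22  0.57 -0.02]
12878 plate in tool: deg along case y,x [0.11 0.69] z 0.1007 | plate in world [-0.27  0.12] bench [0. 0.]
(-40, 40) 29.6 (-40, 75) 29.65 (40, 75) 29.26 (40, 40) 29.2
```

Run:
```python
from lev import *
S=lambda p,r:dict(tool_pos=np.array(p),tcp_rot=np.array(r))
for n,s in (('w4',S([.5617,.1855,.1368],[-2.367,-2.065,0])),('w5',S([.56382204,.18387513,.18707602],[-2.36766121,-2.06290124,.0043095])),('w7',S([.54522392,.15210752,.19898784],[-2.364,-2.069,.001]))):
    k=np.load(f'pics/{n}.npz');d=k['d'];c=cam('wrist',s);g=cv2.cvtColor(k['p'],6)
    a,b=proj(c,[.5048,.1935,.022])[0].round().astype(int);print(n,a,b)
    yy,xx=np.mgrid[b-14:b+15,a-14:a+15];z=dpts(c,np.c_[xx.ravel(),yy.ravel()],d)[:,2].reshape(29,29)*1000
    if n!='w7':
        for r in range(2,27,2): print(' '.join(f'{v:4.1f}' for v in z[r,2:27:2]),'|',' '.join(f'{v:3d}' for v in g[b-14+r,a-12:a+13:2]))
    P=dpts(c,np.c_[xx.ravel(),yy.ravel()],d);P=P[(P[:,2]>.0325)];print('pin top centroid',P.mean(0),len(P))
```

```text
w4 227 270
22.1 22.4 22.1 21.8 23.0 23.4 21.7 22.5 22.9 22.6 21.8 21.8 21.9 | 138 139 139 127 126 126 119 130 139 137 137 137 138
23.2 22.3 23.7 23.8 24.5 24.4 24.8 23.6 23.2 22.7 21.6 22.2 22.0 | 138 140 146 169 170 170 170 152 107 129 137 136 136
22.5 23.0 24.2 25.6 24.3 23.3 24.0 24.6 23.3 24.2 23.4 21.7 22.3 | 149 167 168 167 168 168 168 168 167 135 110 137 138
23.4 23.9 24.1 23.5 25.8 23.3 23.0 23.8 23.5 24.1 24.4 23.1 22.1 | 166 167 166 157 132 102 149 158 167 167 145 113 138
23.5 23.4 23.7 26.0 26.9 26.4 26.1 24.5 23.8 23.8 24.8 23.8 22.2 | 169 171 135  89  87  84  80  88 157 170 169 134 139
24.1 23.0 28.7 31.0 30.6 28.8 27.1 26.5 24.9 24.1 23.6 23.3 22.5 | 169 151  91  88  89  85  80  77  79 159 167 160 118
24.0 32.3 32.8 32.7 32.4 31.3 30.3 28.8 27.2 24.9 23.9 22.9 24.1 | 157  97 106 103  91  88  83  76  75 128 168 168 108
34.0 33.8 34.1 34.2 34.0 32.8 33.2 31.9 29.6 25.5 23.7 23.3 23.5 | 112 130 135 128 118 104  82  78  72 102 169 166 113
34.1 34.8 33.8 35.1 35.3 33.0 32.8 30.9 29.5 25.8 22.5 23.3 23.4 | 140 167 171 169 159 121 100  76  74 125 170 170 126
33.7 34.8 33.8 34.
[... 1494 characters left out ...]
.5 33.5 34.5 34.4 32.8 31.1 23.8 23.8 24.4 22.0 | 137 132 169 170 168 168 156 100  73 159 168 144 133
22.5 22.4 34.1 33.2 35.8 35.4 33.5 33.3 30.3 23.1 23.9 22.2 22.6 | 137 126 167 169 171 171 164 104 123 169 166 138 135
23.4 23.1 34.3 34.6 35.0 33.1 34.1 33.6 23.6 23.9 23.4 21.8 23.1 | 136 130 157 168 168 169 157 110 167 167 149 135 132
21.7 22.7 22.6 35.9 35.0 34.0 34.2 23.6 23.8 23.3 23.2 23.1 20.7 | 135 134 130 146 159 149 118 157 163 142 136 135 135
22.1 21.5 22.3 22.4 22.2 23.0 22.2 22.4 22.4 22.4 22.5 22.1 21.5 | 135 134 134 135 131 135 142 135 136 136 136 135 134
pin top centroid [0.50659754 0.19540859 0.03891912] 135
w7 261 194
pin top centroid [0.51581335 0.19875548 0.06796714] 242
```

Run:
```python
from lev import *
S=lambda p,r:dict(tool_pos=np.array(p),tcp_rot=np.array(r))
for n,s in (('w4',S([.5617,.1855,.1368],[-2.367,-2.065,0])),('w5',S([.56382204,.18387513,.18707602],[-2.36766121,-2.06290124,.0043095])),('w7',S([.54522392,.15210752,.19898784],[-2.364,-2.069,.001]))):
    k=np.load(f'pics/{n}.npz');d=k['d'];c=cam('wrist',s);g=cv2.cvtColor(k['p'],6)
    a,b=proj(c,[.5048,.1935,.022])[0].round().astype(int)
    m=np.zeros_like(g);w=18;m[b-w:b+w,a-w-6:a+(11 if n=='w7' else w)]=((g>150)|(g<125))[b-w:b+w,a-w-6:a+(11 if n=='w7' else w)]*255
    m=cv2.morphologyEx(m,2,np.ones((3,3)))
    C=max(cv2.findContours(m,0,1)[0],key=cv2.contourArea)[:,0]
    W=onplane(c,C,.0234)[:,:2]*1000
    # keep points away from pin's leaning side: report min enclosing + extents on each side relative to pin foot
    (cx,cy),r=cv2.minEnclosingCircle(W.astype(np.float32));ang=np.degrees(np.arctan2(W[:,1]-193.5,W[:,0]-504.8));R=np.hypot(W[:,0]-504.8,W[:,1]-193.5)
    print(n,(cx,cy),r,[(t,round(float(np.median(R[abs((ang-t+180)%360-180)<18])),1)) if (abs((ang-t+180)%360-180)<18).any() else None for t in range(-180,180,30)])
    e=cv2.fitEllipse(W.astype(np.float32));print(e)
```

```text
w4 (503.8916320800781, 192.78390502929688) 8.704697608947754 [(-180, 5.5), (-150, 8.9), (-120, 8.3), (-90, 6.3), (-60, 7.6), (-30, 7.4), (0, 7.4), (30, 6.9), (60, 7.2), (90, 7.1), (120, 7.6), (150, 8.2)]
((504.4432678222656, 193.24635314941406), (14.747292518615723, 15.887847900390625), 131.5983428955078)
w5 (504.03778076171875, 193.1064910888672) 8.113914489746094 [(-180, 7.5), (-150, 7.8), (-120, 8.0), (-90, 4.3), (-60, 6.9), (-30, 7.1), (0, 6.7), (30, 6.7), (60, 7.0), (90, 7.1), (120, 7.8), (150, 8.1)]
((504.1266784667969, 193.80320739746094), (14.233418464660645, 14.924786567687988), 97.3557357788086)
w7 (504.3796691894531, 194.53524780273438) 6.629977703094482 [(-180, 5.4), (-150, 5.8), (-120, 4.8), (-90, 1.9), (-60, 3.4), (-30, 3.8), (0, 3.8), (30, 5.2), (60, 5.7), (90, 7.0), (120, 4.9), (150, 2.8)]
((504.44842529296875, 194.8646697998047), (9.56827449798584, 12.147198677062988), 147.85585021972656)
```

Run:
```python
from lev import *
S=lambda p,r:dict(tool_pos=np.array(p),tcp_rot=np.array(r))
a=np.radians(-7.65);R=np.array([[np.cos(a),-np.sin(a)],[np.sin(a),np.cos(a)]]);C=np.array([.5045,.1935])+R@[.062,0]
s=S([.56382204,.18387513,.18707602],[-2.36766121,-2.06290124,.0043095]);k=np.load('pics/w5.npz');c=cam('wrist',s)
yy,xx=np.mgrid[0:480,0:640];P=dpts(c,np.c_[xx.ravel(),yy.ravel()],k['d']);q=(P[:,:2]-C)@R*1000;z=P[:,2]*1000
for y in range(-75,76,10):
    m=(abs(q[:,0])<30)&(abs(q[:,1]-y)<5);print(y,m.sum(),np.percentile(z[m],[50,97,99.5,100]).round(1) if m.any() else '',q[m][z[m]>11].mean(0).round(0) if m.any() and (z[m]>11).any() else '')
# radial height profile round the pin, side facing the camera (+x,-y half), and pin top
for n,s in (('w4',S([.5617,.1855,.1368],[-2.367,-2.065,0])),('w5',s)):
    k=np.load(f'pics/{n}.npz');P=dpts(cam('wrist',s),np.c_[xx.ravel(),yy.ravel()],k['d']);d=P[:,:2]*1000-[504.4,193.5];r=np.hypot(*d.T);m0=(d[:,0]>0)&(abs(d[:,1])<12)
    print(n,[(t,int((m0&(abs(r-t)<.5)).sum()),round(float(np.median(P[m0&(abs(r-t)<.5),2]))*1000,2)) for t in (5.5,6,6.5,7,7.5,8,8.5,9,10,11)])
```

```text
-75 1628 [13.9 26.4 26.9 28.2] [  0. -78.]
-65 736 [ 7.5 16.8 17.8 18.6] [ -2. -63.]
-55 787 [ 7.5 17.  17.9 18.8] [ -2. -55.]
-45 803 [ 7.5 17.1 18.2 19. ] [ -1. -45.]
-35 835 [ 7.5 16.9 18.1 18.6] [ -2. -35.]
-25 859 [ 7.4 16.8 17.8 18.1] [ -1. -25.]
-15 1114 [  7.7 152.7 155.6 156.2] [ -1. -12.]
-5 1892 [120.3 155.9 156.8 159.1] [-2. -5.]
5 11038 [195.6 209.  209.7 210.3] [1. 9.]
15 16187 [201.5 215.3 216.1 217.1] [-1. 16.]
25 1028 [  7.5  14.9  16.5 217. ] [-2. 25.]
35 1042 [ 7.4 14.2 15.5 16.4] [-2. 35.]
45 1120 [ 7.4 13.6 14.3 15.5] [-2. 45.]
55 1130 [ 7.4 12.9 13.6 14.4] [-2. 55.]
65 1176 [ 7.4 11.2 12.9 13.9] [-2. 64.]
75 2536 [ 26.9 257.3 257.3 257.3] [-1. 75.]
w4 [(5.5, 68, 24.36), (6, 48, 23.86), (6.5, 51, 23.96), (7, 71, 24.08), (7.5, 120, 24.39), (8, 166, 24.44), (8.5, 194, 153.63), (9, 235, 154.41), (10, 396, 154.94), (11, 678, 154.04)]
w5 [(5.5, 73, 27.23), (6, 55, 24.56), (6.5, 69, 172.28), (7, 107, 174.52), (7.5, 178, 197.48), (8, 349, 197.12), (8.5, 577, 196.29), (9, 830, 195.15), (10, 1674, 194.37), (11, 2869, 195.43)]
```

Request:
jog_arm:
  increments:
    - [[0,0,0.03,-0.05,0,0,-1],[0,0,0.03,-0.05,0,0,-1],[0,0,0.03,-0.05,0,0,-1],[0,0,0.02,0,0,0,-1],[0,0,0,0,0,0,-1]]

```text
time: 24.48
tool_pos: [0.5455, 0.188, 0.1297]
tcp_rot: [2.353, 2.06, 0.026]
wrist_force: [-10.0, -3.8, 41.1]
width: 0.145
grip_force: 84.7
```

```bash
python3 st.py
```

```text
[0.5455 0.188  0.1297] yaw -7.58 toolz [0.0216 0.0004] F [-10.   -3.8  41.1] tool F [ -4.9  -8.5 -41.3] T [-0.52  2.39  0.04]
12786 plate in tool: deg along case y,x [0.08 1.86] z 0.1007 | plate in world [-0.62  0.18] bench [0. 0.]
(-40, 40) 29.29 (-40, 75) 29.35 (40, 75) 28.45 (40, 40) 28.39
```

Request:
jog_arm:
  increments:
    - [[0,0,-0.07,0.05,0,0,-1],[0,0,-0.07,0.05,0,0,-1],[0,0.01,-0.05,0.05,0,0,-1],[0,0,0,0,0,0,-1],[0,0,0,0,0,0,-1]]

```text
time: 24.95
tool_pos: [0.5456, 0.1879, 0.1305]
tcp_rot: [2.362, 2.068, 0.011]
wrist_force: [1.9, 0.9, 11.1]
width: 0.145
grip_force: 80.6
```

```bash
python3 st.py
```

```text
[0.5456 0.1879 0.1305] yaw -7.58 toolz [0.0069 0.0027] F [ 1.9  0.9 11.1] tool F [  1.2   1.8 -11.1] T [ 0.   -0.19 -0.  ]
12907 plate in tool: deg along case y,x [0.05 0.28] z 0.1008 | plate in world [0.11 0.14] bench [-0. -0.]
(-40, 40) 29.77 (-40, 75) 29.86 (40, 75) 29.98 (40, 40) 29.89
```

Request:
jog_arm:
  increments:
    - [[-0.03,0,0,0,0,0,-1],[-0.03,0,0,0,0,0,-1],[-0.02,0,0,0,0,0,-1],[0,0,0,0,0,0,-1],[0,0,0,0,0,0,-1]]

```text
time: 25.42
tool_pos: [0.5454, 0.1868, 0.1305]
tcp_rot: [2.364, 2.068, 0.014]
wrist_force: [2.9, 6.1, 9.9]
width: 0.142
grip_force: 80.3
```

```bash
python3 st.py
```

```text
[0.5454 0.1868 0.1305] yaw -7.63 toolz [0.0073 0.0051] F [2.9 6.1 9.9] tool F [ 6.5  2.1 -9.8] T [ 0.85 -0.23 -0.07]
12905 plate in tool: deg along case y,x [0.14 0.32] z 0.1008 | plate in world [0.08 0.19] bench [ -86.26 -551.74]
(-40, 40) 29.87 (-40, 75) 30.0 (40, 75) 30.08 (40, 40) 29.95
```

Request:
jog_arm:
  increments:
    - [[0.04,0.03,0,0,0,0,-1],[0.04,0.03,0,0,0,0,-1],[0.04,0,0,0,0,0,-1],[0.02,0,0,0,0,0,-1],[0,0,0,0,0,0,-1]]

```text
time: 25.88
tool_pos: [0.546, 0.1875, 0.1303]
tcp_rot: [2.361, 2.069, 0.001]
wrist_force: [-2.4, -7.1, 17.3]
width: 0.147
grip_force: 81.4
```

```bash
python3 st.py
```

```text
[0.546  0.1875 0.1303] yaw -7.53 toolz [ 0.0021 -0.0016] F [-2.4 -7.1 17.3] tool F [ -7.4  -1.4 -17.2] T [-1.08  0.66 -0.01]
12926 plate in tool: deg along case y,x [-0.01  0.35] z 0.1007 | plate in world [-0.23 -0.03] bench [0. 0.]
(-40, 40) 29.61 (-40, 75) 29.57 (40, 75) 29.26 (40, 40) 29.29
```

A collar-like ring around the pin's foot appears to hold the cover up. I'll lift off and look at it numerically.

Request:
jog_arm:
  increments:
    - [[-0.02,0,-0.2,0,0,0,-1],[-0.03,0,-0.3,0,0,0,-1],[0,0,-0.5,0,0,0,-1],[0,0,-0.7,0,0,0,-1],[0,0,-0.7,0,0,0,-1]]

```text
time: 26.35
tool_pos: [0.5424, 0.1864, 0.1979]
tcp_rot: [-2.361, -2.068, 0.008]
wrist_force: [0.3, 0.3, -3.8]
width: 0.146
grip_force: 78.5
```

Request:
jog_arm:
  increments:
    - [[-0.4,0,0,0,0,0,-1],[-0.4,0,0,0,0,0,-1],[-0.4,0,0,0,0,0,-1],[-0.3,0,0,0,0,0,-1],[0,0,0,0,0,0,-1]]

```text
time: 26.77
tool_pos: [0.5368, 0.1395, 0.1972]
tcp_rot: [-2.364, -2.066, 0.007]
wrist_force: [-0.6, -0.6, -3.0]
width: 0.148
grip_force: 78.5
```

Request:
jog_arm:
  increments:
    - [[0,0,0,0,0,0,-1],[0,0,0,0,0,0,-1],[0,0,0,0,0,0,-1],[0,0,0,0,0,0,-1],[0,0,0,0,0,0,-1]]

```text
time: 27.18
tool_pos: [0.5388, 0.1425, 0.1995]
tcp_rot: [-2.363, -2.07, -0.0]
wrist_force: [-1.0, 0.0, -3.0]
width: 0.148
grip_force: 78.5
```

```bash
python3 st.py
python3 - <<'E'
from h import *
s=read_state();p,d,c=snap('wrist','w11');g=cv2.cvtColor(p,6)
a,b=proj(c,[.5045,.1935,.022])[0].round().astype(int);print(a,b,p.shape)
yy,xx=np.mgrid[b-18:b+19,a-22:a+19];z=dpts(c,np.c_[xx.ravel(),yy.ravel()],d)[:,2].reshape(37,41)*1000
for r in range(0,37,2): print(' '.join(f'{v:3.0f}' for v in z[r,::2]),'|',' '.join(f'{v:3d}' for v in g[b-18+r,a-22:a+19:2]))
# colour of ring vs pin
print(p[b-6:b+8:3,a-8:a+10:3].tolist())
E
```

```text
[0.5388 0.1425 0.1995] yaw -7.54 toolz [0.     0.0001] F [-1.  0. -3.] tool F [-0.1 -1.   3. ] T [-0.04  0.01 -0.05]
12952 plate in tool: deg along case y,x [-0.05 -0.02] z 0.1008 | plate in world [0.03 0.06] bench [ 0.11 -0.45]
(-40, 40) 98.78 (-40, 75) 98.82 (40, 75) 98.85 (40, 40) 98.81 
267 180 (480, 640, 3)
 22  22  23  23  23  23  23  22  21  22  22  23  22  98  98  98 100 100  99  98  99 | 123 125 127 123 126 123 123 122 125 124 123 125 125 152 178 182 186 183 179 177 178
 23  23  22  22  21  22  23  22  22  22  23  22  22 270 100  99  98  99  98  98 100 | 124 125 123 123 125 125 126 124 123 124 123 123 123 145 177 183 186 184 177 179 177
 20  23  22  22  23  23  22  22  21  23  23  22  22  23  98  99  98  99  98  99  98 | 126 126 125 125 126 124 123 123 125 124 124 125 124 142 177 182 186 183 178 177 179
 23  22  23  22  22  23  23  22  23  23  23  22  23  24  98  99  99  99  98  99  99 | 125 125 125 125 125 123 125 125 124 126 126 124 125 142 178 183 186 183 178 177 177
 22  22  22  23 270  22  23  22  23  24  24  25  24  23  99 100  99  98  99  99  99 | 126 125 123 126 122 
[... 2261 characters left out ...]
 181 178 178
 22  22  23  22  23  22  22  22  24  23  22 270  21  22  99  99  98  99  99  99  98 | 126 125 124 125 123 125 124 124 126 122 124 126 124 125 176 181 184 186 180 179 178
[[[157, 152, 153], [156, 151, 154], [112, 107, 108], [119, 114, 114], [159, 152, 153], [187, 180, 182]], [[147, 143, 143], [126, 121, 119], [130, 125, 125], [99, 95, 94], [141, 133, 133], [185, 178, 179]], [[122, 117, 117], [162, 157, 158], [160, 155, 156], [152, 148, 148], [124, 118, 117], [184, 177, 178]], [[125, 119, 119], [159, 153, 154], [162, 156, 158], [161, 157, 157], [120, 114, 112], [185, 178, 179]], [[148, 144, 144], [156, 150, 150], [159, 153, 154], [129, 125, 124], [141, 135, 135], [184, 178, 180]]]
```

Run:
```python
from h import *
from scipy.optimize import least_squares
S=lambda p,r:dict(tool_pos=np.array(p),tcp_rot=np.array(r))
A=(('w4',S([.5617,.1855,.1368],[-2.367,-2.065,0])),('w5',S([.56382204,.18387513,.18707602],[-2.36766121,-2.06290124,.0043095])),('w7',S([.54522392,.15210752,.19898784],[-2.364,-2.069,.001])),('w11',read_state()))
for n,s in A:
    k=np.load(f'pics/{n}.npz');c=cam('wrist',s);g=cv2.GaussianBlur(cv2.cvtColor(k['p'],6),(0,0),.6).astype(float)
    ctr=np.array([.5044,.1935]);base=np.median(g[tuple(proj(c,[.493,.195,.022])[0].round().astype(int)[::-1])])
    pts=[]
    for t in np.radians(np.arange(0,360,6)):
        r=np.arange(10,5.5,-.2);w=np.c_[ctr[0]+r*np.cos(t)/1000,ctr[1]+r*np.sin(t)/1000,np.full(len(r),.0234)]
        px=proj(c,w).astype(np.float32);v=cv2.remap(g.astype(np.float32),px[:,0].copy()[None],px[:,1].copy()[None],1)[0]
        if abs(v[0]-base)>8: continue
        i=np.where(v>base+14)[0]
        if len(i) and i[0]>0: pts.append(w[i[0],:2]*1000)
    pts=np.array(pts);f=least_squares(lambda q:np.hypot(pts[:,0]-q[0],pts[:,1]-q[1])-q[2],[504.4,193.5,7.5],loss='soft_l1',f_scale=.3)
    yy,xx=np.mgrid[-25:26,-25:26];o=proj(c,[.5047,.1935,.034])[0].round().astype(int);px=np.c_[xx.ravel()+o[0],yy.ravel()+o[1]]
    P=dpts(c,px,k['d']);m=(abs(P[:,2]-.0343)<.0012)&(np.hypot(P[:,0]-.5045,P[:,1]-.1935)<.007);tp=onplane(c,px[m],.034)[:,:2].mean(0)*1000
    print(n,'ring',f.x.round(2),len(pts),'rms',np.sqrt((f.fun**2).mean()).round(2),'pintop~',tp.round(2))
```

```text
w4 ring [503.9  193.08   7.89] 56 rms 0.48 pintop~ [504.85 193.9 ]
w5 ring [504.21 193.34   7.73] 58 rms 0.49 pintop~ [504.86 193.72]
w7 ring [504.3  193.5    7.74] 48 rms 0.66 pintop~ [504.9  193.85]
w11 ring [504.25 193.54   7.85] 36 rms 0.11 pintop~ [505.   193.73]
```

The ring (Ø about 15.6 mm, roughly 1.3 mm thick) sits round the pin's foot and matches the height where the cover stops. I'll set the cover down on clear bench and check whether the ring is a loose washer.

Request:
jog_arm:
  increments:
    - [[-0.7,0.1,0,0,0,0,-1],[-1,0.1,0,0,0,0,-1],[-1,0.1,0,0,0,0,-1],[-1,0.1,0.2,0,0,0,-1],[-1,0.1,0.3,0,0,0,-1]]

```text
time: 27.7
tool_pos: [0.5359, -0.0005, 0.1857]
tcp_rot: [2.36, 2.07, 0.004]
wrist_force: [1.0, -0.6, -3.7]
width: 0.145
grip_force: 78.6
```

Request:
jog_arm:
  increments:
    - [[-0.7,0,0.5,0,0,0,-1],[-0.3,0,0.6,0,0,0,-1],[0,0,0.6,0,0,0,-1],[0,0,0.3,0,0,0,-1],[0,0,0.1,0,0,0,-1]]

```text
time: 28.12
tool_pos: [0.5296, -0.0292, 0.1196]
tcp_rot: [-2.361, -2.068, 0.004]
wrist_force: [-0.4, -0.4, -2.5]
width: 0.147
grip_force: 78.5
```

Request:
jog_arm:
  increments:
    - [[0,0,0.1,0,0,0,-1],[0,0,0.1,0,0,0,-1],[0,0,0.05,0,0,0,-1],[0,0,0,0,0,0,-1],[0,0,0,0,0,0,-1]]

```text
time: 28.53
tool_pos: [0.5316, -0.0291, 0.1147]
tcp_rot: [2.362, 2.07, 0.001]
wrist_force: [0.6, 0.4, -3.4]
width: 0.146
grip_force: 78.5
```

Request:
jog_arm:
  increments:
    - [[0,0,0.12,0,0,0,-1],[0,0,0.1,0,0,0,-1],[0,0,0.04,0,0,0,-1],[0,0,0,0,0,0,-1],[0,0,0,0,0,0,0.1]]

```text
time: 28.95
tool_pos: [0.5316, -0.0294, 0.1068]
tcp_rot: [2.362, 2.069, 0.001]
wrist_force: [-0.7, -0.6, -0.3]
width: 0.273
grip_force: 0.0
```

Request:
jog_arm:
  increments:
    - [[0,0,0,0,0,0,0.1],[0,0,0,0,0,0,0.1],[0,0,0,0,0,0,0.1],[0,0,-0.3,0,0,0,0.1],[0,0,-0.7,0,0,0,0.1]]

```text
time: 29.37
tool_pos: [0.5286, -0.0291, 0.1339]
tcp_rot: [-2.36, -2.067, 0.007]
wrist_force: [-0.1, -0.2, -0.5]
width: 0.547
grip_force: 0.0
```

```bash
python3 -c "
from h import *
s=read_state();print(s['width'],s['wrist_force']);plan([.5044,.1937,.19],82.35)"
```

```text
0.5474418580789886 [-0.0634978  -0.23532187 -0.52394083]
t 29.37 pos [ 0.5286 -0.0291  0.1339] yaw -7.57 F [-0.1 -0.2 -0.5]
[0.36, -0.09, -0.09, -0.0, -0.0, -0.75]
[0.37, -0.06, -0.09, -0.0, -0.0, -0.75]
[0.37, -0.03, -0.09, -0.0, -0.0, -0.75]
[0.37, -0.0, -0.09, -0.0, -0.0, -0.75]
[0.37, 0.03, -0.09, -0.0, -0.0, -0.75]
[0.37, 0.06, -0.09, -0.0, -0.0, -0.75]
[0.36, 0.08, -0.09, -0.0, -0.0, -0.75]
[0.36, 0.11, -0.09, -0.0, -0.0, -0.75]
[0.35, 0.14, -0.09, -0.0, -0.0, -0.75]
[0.33, 0.17, -0.09, -0.0, -0.0, -0.75]
[0.32, 0.19, -0.09, -0.0, -0.0, -0.75]
[0.3, 0.22, -0.09, -0.0, -0.0, -0.75]
[0.29, 0.24, -0.09, -0.0, -0.0, -0.75]
[0.27, 0.26, -0.09, -0.0, -0.0, -0.75]
[0.24, 0.28, -0.09, -0.0, -0.0, -0.75]
[0.22, 0.3, -0.09, -0.0, -0.0, -0.75]
[0.2, 0.32, -0.09, -0.0, -0.0, -0.75]
[0.17, 0.33, -0.09, -0.0, -0.0, -0.75]
[0.15, 0.34, -0.09, -0.0, -0.0, -0.75]
[0.12, 0.35, -0.09, -0.0, -0.0, -0.75]
```

Request:
jog_arm:
  increments:
    - [[0,0,-0.7,0,0,-1,0.1],[0,0,-0.7,0,0,-1,-0.4],[0.5,-0.05,-0.4,0,0,-1,-0.4],[0.6,0,0,0,0,-1,-0.4],[0.6,0.06,0,0,0,-1,-0.4]]

```text
time: 29.78
tool_pos: [0.5229, 0.0212, 0.1926]
tcp_rot: [1.74, 2.612, 0.003]
wrist_force: [0.6, -0.1, -0.6]
width: 0.301
grip_force: 0.0
```

Request:
jog_arm:
  increments:
    - [[0.6,0.12,0,0,0,-1,-0.4],[0.6,0.18,0,0,0,-1,-0.4],[0.58,0.25,0,0,0,-1,-0.4],[0.55,0.3,0,0,0,-1,-0.4],[0.5,0.38,0,0,0,-1,-0.4]]

```text
time: 30.2
tool_pos: [0.5036, 0.1138, 0.1909]
tcp_rot: [1.004, 2.976, 0.0]
wrist_force: [-0.5, -0.1, -0.6]
width: 0.299
grip_force: 0.0
```

Request:
jog_arm:
  increments:
    - [[0.45,0.43,0,0,0,-1,-0.4],[0.38,0.48,0,0,0,-1,-0.4],[0.3,0.53,0,0,0,-1,-0.4],[0.2,0.55,0,0,0,-1,-0.4],[0,0,0,0,0,-1,-0.4]]

```text
time: 30.62
tool_pos: [0.4977, 0.1881, 0.1912]
tcp_rot: [0.196, 3.134, 0.003]
wrist_force: [1.1, 0.1, -0.6]
width: 0.299
grip_force: 0.0
```

```bash
python3 -c "
from h import *
plan([.5044,.1936,.13],82.35)"
```

```text
t 30.62 pos [0.4977 0.1881 0.1912] yaw 82.84 F [ 1.1  0.1 -0.6]
[-0.04, 0.04, 0.41, 0.0, 0.0, 0.02]
[-0.04, 0.04, 0.41, 0.0, 0.0, 0.02]
[-0.04, 0.04, 0.41, 0.0, 0.0, 0.02]
[-0.04, 0.04, 0.41, 0.0, 0.0, 0.02]
[-0.04, 0.04, 0.41, 0.0, 0.0, 0.02]
```

Request:
jog_arm:
  increments:
    - [[-0.05,0.04,0.5,0,0,0.02,-0.4],[-0.05,0.04,0.5,0,0,0.02,-0.4],[-0.05,0.04,0.5,0,0,0.02,-0.4],[-0.04,0.04,0.5,0,0,0,-0.4],[-0.03,0.03,0.2,0,0,0,-0.4]]

```text
time: 31.03
tool_pos: [0.5038, 0.19, 0.1227]
tcp_rot: [-0.217, -3.132, 0.002]
wrist_force: [-0.7, 0.3, -0.3]
width: 0.3
grip_force: 0.0
```

Request:
jog_arm:
  increments:
    - [[0,0,0,0,0,0,-0.4],[0,0,0,0,0,0,-0.4],[0,0,0,0,0,0,-0.4],[0,0,0,0,0,0,-0.4],[0,0,0,0,0,0,-0.4]]

```text
time: 31.45
tool_pos: [0.5054, 0.1904, 0.1253]
tcp_rot: [0.217, 3.132, 0.001]
wrist_force: [-0.4, -0.3, 0.1]
width: 0.299
grip_force: 0.0
```

```bash
python3 -c "
from h import *
plan([.5044,.1936,.098],82.35)
p,d,c=snap('wrist','w12');print(proj(c,[[.5044,.1936,.034],[.5044,.1936,.0234]]))
yy,xx=np.mgrid[250:420,230:420];P=dpts(c,np.c_[xx.ravel(),yy.ravel()],d);m=(abs(P[:,0]-.5044)<.009)&(abs(P[:,1]-.1936)<.03)
for y in range(-24,26,2):
  k=m&(abs((P[:,1]-.1936)*1000-y)<1);print(y,round(float(np.percentile(P[k,2],5))*1000,1) if k.any() else None,k.sum(),end=' ; ')
"
```

```text
t 31.45 pos [0.5054 0.1904 0.1253] yaw 82.07 F [-0.4 -0.3  0.1]
[0.01, 0.02, 0.18, 0.0, 0.0, -0.01]
[0.01, 0.02, 0.18, 0.0, 0.0, -0.01]
[0.01, 0.02, 0.18, 0.0, 0.0, -0.01]
[0.01, 0.02, 0.18, 0.0, 0.0, -0.01]
[0.01, 0.02, 0.18, 0.0, 0.0, -0.01]
[[327.1555499  285.45982102]
 [326.86039953 277.40278786]]
-24 -0.8 105 ; -22 -0.7 52 ; -20 20.4 38 ; -18 21.5 260 ; -16 22.2 574 ; -14 21.7 192 ; -12 21.6 103 ; -10 21.5 110 ; -8 21.6 103 ; -6 21.7 90 ; -4 21.9 93 ; -2 22.9 115 ; 0 22.6 128 ; 2 22.6 148 ; 4 22.3 175 ; 6 21.8 188 ; 8 21.7 243 ; 10 22.1 565 ; 12 22.0 530 ; 14 22.0 391 ; 16 21.9 418 ; 18 21.9 361 ; 20 21.3 357 ; 22 60.6 351 ; 24 -0.5 290 ;
```

Request:
jog_arm:
  increments:
    - [[0.01,0.03,0.3,0,0,0,-0.4],[0.01,0.03,0.3,0,0,0,-0.4],[0.01,0.03,0.2,0,0,0,-0.4],[0,0.02,0.1,0,0,0,-0.4],[0,0,0,0,0,0,-0.4]]

```text
time: 31.92
tool_pos: [0.5032, 0.1934, 0.0955]
tcp_rot: [-0.217, -3.131, 0.002]
wrist_force: [-0.1, -0.5, 0.4]
width: 0.297
grip_force: 0.0
```

Request:
jog_arm:
  increments:
    - [[0,0,0.03,0,0,0,-0.4],[0,0,0.03,0,0,0,-0.4],[0,0,0.02,0,0,0,-0.4],[0,0,0,0,0,0,-0.4],[0,0,0,0,0,0,-0.4]]

```text
time: 32.33
tool_pos: [0.5045, 0.1936, 0.095]
tcp_rot: [0.217, 3.134, 0.0]
wrist_force: [0.3, -0.8, 0.3]
width: 0.301
grip_force: 0.0
```

Request:
jog_arm:
  increments:
    - [[0,0,0,0,0,0,-0.6],[0,0,0,0,0,0,-0.6],[0,0,0,0,0,0,-0.6],[0,0,0.02,0,0,0,-0.6],[0,0,0,0,0,0,-0.6]]
  force: 40

```text
time: 32.75
tool_pos: [0.5045, 0.1937, 0.0949]
tcp_rot: [-0.217, -3.134, 0.0]
wrist_force: [-1.8, -0.6, 5.1]
width: 0.196
grip_force: 2.5
```

Request:
jog_arm:
  increments:
    - [[0,0,0.02,0,0,0,-0.6],[0,0,0.02,0,0,0,-0.6],[0,0,0,0,0,0,-0.6],[0,0,0,0,0,0,-0.6],[0,0,0,0,0,0,-0.6]]

```text
time: 33.17
tool_pos: [0.5045, 0.1936, 0.0948]
tcp_rot: [-0.217, -3.134, 0.0]
wrist_force: [-4.9, -1.4, 13.1]
width: 0.197
grip_force: 6.7
```

Request:
jog_arm:
  increments:
    - [[0,0,-0.04,0,0,0,-0.6],[0,0,0,0,0,0,-1],[0,0,0,0,0,0,-1],[0,0,0,0,0,0,-1],[0,0,0,0,0,0,-1]]

```text
time: 33.58
tool_pos: [0.5049, 0.1935, 0.0959]
tcp_rot: [0.217, 3.133, -0.0]
wrist_force: [-3.9, -2.9, 12.7]
width: 0.088
grip_force: 74.5
```

Request:
jog_arm:
  increments:
    - [[0,0,-0.03,0,0,0,-1],[0,0,-0.04,0,0,0,-1],[0,0,-0.04,0,0,0,-1],[0,0,0,0,0,0,-1],[0,0,0,0,0,0,-1]]

```text
time: 34.0
tool_pos: [0.5048, 0.1934, 0.0962]
tcp_rot: [0.217, 3.133, 0.0]
wrist_force: [5.8, 0.5, -9.5]
width: 0.08
grip_force: 63.9
```

Request:
jog_arm:
  increments:
    - [[0,0,0,0,0,0,-0.6],[0,0,0,0,0,0,-0.6],[0,0,0.05,0,0,0,-0.6],[0,0,0.06,0,0,0,-0.6],[0,0,0.06,0,0,0,-0.6]]
  force: 20

```text
time: 34.42
tool_pos: [0.5044, 0.1938, 0.0947]
tcp_rot: [-0.217, -3.133, 0.001]
wrist_force: [-12.0, -4.5, 33.3]
width: 0.2
grip_force: 16.6
```

Request:
jog_arm:
  increments:
    - [[0,0,0,0,0,0,-0.65],[0,0,0,0,0,0,-0.65],[0,0,0,0,0,0,-0.68],[0,0,0,0,0,0,-0.7],[0,0,0,0,0,0,-0.7]]

```text
time: 34.83
tool_pos: [0.5047, 0.1937, 0.0949]
tcp_rot: [0.217, 3.134, -0.0]
wrist_force: [-6.2, -3.1, 19.2]
width: 0.154
grip_force: 21.5
```

Request:
jog_arm:
  increments:
    - [[0,0,0,0,0,0,-0.73],[0,0,0,0,0,0,-0.73],[0,0,0,0,0,0,-0.76],[0,0,0,0,0,0,-0.76],[0,0,0,0,0,0,-0.76]]

```text
time: 35.25
tool_pos: [0.5047, 0.1937, 0.0949]
tcp_rot: [0.217, 3.134, -0.0]
wrist_force: [-7.0, -2.8, 18.7]
width: 0.158
grip_force: 21.5
```

The fingers have stopped on the ring itself, at its Ø of about 15.6 mm, so it is solid. I'll try lifting it.

Request:
jog_arm:
  increments:
    - [[0,0,-0.06,0,0,0,-0.9],[0,0,-0.05,0,0,0,-0.9],[0,0,-0.05,0,0,0,-0.9],[0,0,-0.05,0,0,0,-0.9],[0,0,0,0,0,0,-0.9]]

```text
time: 35.67
tool_pos: [0.5043, 0.1935, 0.0965]
tcp_rot: [0.217, 3.133, 0.0]
wrist_force: [7.3, 1.1, -15.7]
width: 0.099
grip_force: 22.0
```

Request:
jog_arm:
  increments:
    - [[0,0,-0.05,0,0,0,-0.9],[0,0,-0.05,0,0,0,-0.9],[0,0,-0.05,0,0,0,-0.9],[0,0,-0.05,0,0,0,-0.9],[0,0,0,0,0,0,-0.9]]

```text
time: 36.08
tool_pos: [0.5024, 0.1938, 0.1005]
tcp_rot: [-0.218, -3.13, -0.0]
wrist_force: [5.6, 4.4, -23.3]
width: 0.092
grip_force: 19.1
```

Request:
jog_arm:
  increments:
    - [[0,0,0,0,0,0,-0.3],[0,0,0,0,0,0,-0.3],[0,0,-0.4,0,0,0,-0.3],[0,0,-0.8,0,0,0,0.1],[0,0,-0.8,0,0,0,0.1]]

```text
time: 36.5
tool_pos: [0.5039, 0.1934, 0.1658]
tcp_rot: [-0.217, -3.133, 0.001]
wrist_force: [-0.1, 0.3, 0.1]
width: 0.54
grip_force: 0.0
```

Request:
jog_arm:
  increments:
    - [[0.3,0,-0.5,0,0,0,0.1],[0.3,0,0,0,0,0,0.1],[0,0,0,0,0,0,0.1],[0,0,0,0,0,0,0.1],[0,0,0,0,0,0,0.1]]

```text
time: 36.92
tool_pos: [0.4858, 0.1958, 0.1789]
tcp_rot: [-0.217, -3.133, 0.001]
wrist_force: [-0.1, -0.0, -0.2]
width: 0.553
grip_force: 0.0
```

Run:
```python
from h import *
s=read_state();p,d,c=snap('wrist','w13');g=cv2.cvtColor(p,6);print(s['tool_pos'],yaw(s))
a,b=proj(c,[.5044,.1936,.022])[0].round().astype(int);print(a,b)
yy,xx=np.mgrid[b-20:b+21,a-20:a+21];z=dpts(c,np.c_[xx.ravel(),yy.ravel()],d)[:,2].reshape(41,41)*1000
for r in range(0,41,2): print(' '.join(f'{v:3.0f}' for v in z[r,::2]),'|',' '.join(f'{v:3d}' for v in g[b-20+r,a-20:a+21:2]))
# any ring elsewhere? count raised specks on lug
```

```text
[0.48580864 0.19584513 0.17888291] 82.08522817844688
322 273
 23  23  23  22  22  24  21  23  22  22  22  22  23  22  22  23  22  23  22  23  24 | 131 134 133 133 132 134 132 132 132 133 131 131 130 130 132 134 135 133 133 133 133
 22  22  23  23  23  22  22  23  22  22  22  23  24  24  23  23  22  22  22  23  23 | 133 132 133 134 133 133 133 134 129 131 132 130 130 132 133 132 132 134 132 135 134
 22  22  22  23  23  22  22  23  22  23  22  22  23  23  23  24  22  23  22  22  22 | 132 132 133 133 134 135 132 131 133 132 131 131 131 131 133 133 133 134 132 136 135
 21  23  23  22  21  22  22  23  22  23  22  23  22  23  23  23  24  22  23  23  23 | 131 133 132 133 133 133 132 134 133 132 131 133 132 131 133 131 134 132 132 132 134
 23  23  22  22  22  23  22  22  24  23  23  23  23  23  22  23  24  22  23  23  22 | 133 133 131 133 132 131 132 133 131 132 133 133 131 132 132 132 132 132 131 132 134
 22  22  23  23  23  23  23  22  22  23  22  21  22  22  22  22  24  23  21  23  22 | 133 132 133 131 132 133 131 132 130 127 126 126 128 132 134 132 130 133 133 133 132
 22  23  23  23  22
[... 1830 characters left out ...]
 132 132 134 132 132
 23  23  23  24  22  22  22  22  22  22  23  21  22  23  23  21  22  23  23  23  23 | 132 130 131 131 131 131 132 131 132 131 130 130 132 132 130 130 131 133 133 131 134
 23  22  23  23  22  22  23  22  23  23  23  22  23  21  22  22  22  23  23  22  22 | 134 130 133 132 131 134 133 131 133 131 135 132 129 131 130 130 131 132 132 133 131
 22  23  22  23  23  22  23  22  22  23  23  22  23  22  23  22  21  21  23  21  22 | 131 133 133 133 133 133 132 132 132 134 131 133 132 131 131 131 132 132 131 134 133
 22  24  24  22  23  22  22  23  21  22  22  21  22  23  22  22  23  24  23  22  23 | 132 133 133 134 133 134 133 133 132 132 132 133 133 133 132 133 132 132 134 132 131
```

The ring has not moved. It is a fixed, solid collar on the pin, and I can't lift it. I'll take the cover up again, refit it, and press it as far and as level as possible.

Run:
```python
from h import *
p=[.5316,-.0292,.165]
s=read_state();R=Ro.from_rotvec(s['tcp_rot']);D=np.array(p)-s['tool_pos'];y0=yaw(s);n=15
print(y0,-7.57-y0)
for i in range(n):
    Ri=R*Ro.from_rotvec([0,0,np.radians(5.98*i)]);print((Ri.inv().apply(D/n)/.03).round(2).tolist())
```

```text
82.0729353834487 -89.6429353834487
[-0.17, -0.48, 0.03]
[-0.22, -0.46, 0.03]
[-0.27, -0.44, 0.03]
[-0.31, -0.41, 0.03]
[-0.35, -0.37, 0.03]
[-0.39, -0.33, 0.03]
[-0.42, -0.29, 0.03]
[-0.45, -0.25, 0.03]
[-0.47, -0.2, 0.03]
[-0.49, -0.15, 0.03]
[-0.5, -0.1, 0.03]
[-0.51, -0.04, 0.03]
[-0.51, 0.01, 0.03]
[-0.51, 0.06, 0.03]
[-0.5, 0.12, 0.03]
```

Request:
jog_arm:
  increments:
    - [[-0.17,-0.48,0.03,0,0,1,0.1],[-0.22,-0.46,0.03,0,0,1,0.1],[-0.27,-0.44,0.03,0,0,1,0.1],[-0.31,-0.41,0.03,0,0,1,0.1],[-0.35,-0.37,0.03,0,0,1,0.1]]

```text
time: 37.38
tool_pos: [0.5015, 0.12, 0.1739]
tcp_rot: [-1.028, -2.967, 0.002]
wrist_force: [-0.2, 0.2, -0.1]
width: 0.55
grip_force: 0.0
```

Request:
jog_arm:
  increments:
    - [[-0.39,-0.33,0.03,0,0,1,0.1],[-0.42,-0.29,0.03,0,0,1,0.1],[-0.45,-0.25,0.03,0,0,1,0.1],[-0.47,-0.2,0.03,0,0,1,0.1],[-0.49,-0.15,0.03,0,0,1,0.1]]

```text
time: 37.8
tool_pos: [0.5165, 0.0446, 0.1694]
tcp_rot: [-1.761, -2.599, 0.002]
wrist_force: [0.4, 0.2, -0.9]
width: 0.549
grip_force: 0.0
```

Request:
jog_arm:
  increments:
    - [[-0.5,-0.1,0.03,0,0,1,0.1],[-0.51,-0.04,0.03,0,0,1,0.1],[-0.51,0.01,0.03,0,0,1,0.1],[-0.51,0.06,0.03,0,0,1,0.1],[-0.5,0.12,0.03,0,0,0.94,0.1]]

```text
time: 38.22
tool_pos: [0.5313, -0.0306, 0.1648]
tcp_rot: [-2.368, -2.063, 0.003]
wrist_force: [0.9, 0.2, 0.9]
width: 0.549
grip_force: 0.0
```

```bash
python3 -c "
from h import *
plan([.5316,-.0292,.107],-7.57)"
```

```text
t 38.22 pos [ 0.5313 -0.0306  0.1648] yaw -7.88 F [0.9 0.2 0.9]
[0.01, 0.0, 0.39, -0.0, 0.0, -0.01]
[0.01, 0.0, 0.39, -0.0, 0.0, -0.01]
[0.01, 0.0, 0.39, -0.0, 0.0, -0.01]
[0.01, 0.0, 0.39, -0.0, 0.0, -0.01]
[0.01, 0.0, 0.39, -0.0, 0.0, -0.01]
```

Request:
jog_arm:
  increments:
    - [[0,0,0.35,0,0,-0.02,0.1],[0,0,0.4,0,0,-0.02,0.1],[0,0,0.4,0,0,0,0.1],[0,0,0.4,0,0,0,0.1],[0,0,0.3,0,0,0,0.1]]

```text
time: 38.63
tool_pos: [0.5302, -0.0289, 0.108]
tcp_rot: [-2.355, -2.075, 0.004]
wrist_force: [0.4, -0.8, -0.1]
width: 0.551
grip_force: 0.0
```

Request:
jog_arm:
  increments:
    - [[0,0,0.1,0,0,0,0.1],[0,0,0,0,0,0,0.1],[0,0,0,0,0,0,-1],[0,0,0,0,0,0,-1],[0,0,0,0,0,0,-1]]
  force: 100

```text
time: 39.05
tool_pos: [0.5324, -0.0297, 0.1088]
tcp_rot: [2.358, 2.074, 0.002]
wrist_force: [-2.6, -0.4, 3.2]
width: 0.14
grip_force: 88.4
```

Request:
jog_arm:
  increments:
    - [[0,0,0,0,0,0,-1],[0,0,0,0,0,0,-1],[0,0,0,0,0,0,-1],[0,0,-0.3,0,0,0,-1],[0,0,-0.6,0,0,0,-1]]

```text
time: 39.47
tool_pos: [0.5289, -0.0295, 0.1322]
tcp_rot: [-2.355, -2.072, 0.008]
wrist_force: [-1.1, -0.0, -3.7]
width: 0.143
grip_force: 98.0
```

Request:
jog_arm:
  increments:
    - [[0,0,-0.7,0,0,0,-1],[0,0,-0.6,0,0,0,-1],[0,0,0,0,0,0,-1],[0,0,0,0,0,0,-1],[0,0,0,0,0,0,-1]]

```text
time: 39.88
tool_pos: [0.5307, -0.0297, 0.1724]
tcp_rot: [-2.358, -2.074, 0.002]
wrist_force: [-1.3, 0.2, -3.1]
width: 0.145
grip_force: 98.1
```

```bash
python3 st.py; python3 -c "
from h import *
plan([.5450,.178,.165],-7.6)
# cover offset in hand: plate far edge in tool coords
import glob
f=sorted(glob.glob('pics/x*.npz'),key=lambda n:float(n[6:-4]))[-1];k=np.load(f);s=read_state();c=cam('wrist',s)
yy,xx=np.mgrid[60:200,200:500];px=np.c_[xx.ravel(),yy.ravel()];px=px[k['d'][px[:,1],px[:,0]]>0];P=dpts(c,px,k['d']);R=Ro.from_rotvec(s['tcp_rot']).as_matrix();q=(P-s['tool_pos'])@R*1000
m=(abs(q[:,2]-101)<4);print('far edge',np.percentile(q[m,0],99.5),'x range',np.percentile(q[m,1],[.5,99.5]))
"
```

```text
[ 0.5307 -0.0297  0.1724] yaw -7.33 toolz [-0.0021  0.0002] F [-1.3  0.2 -3.1] tool F [ 0.1 -1.3  3.1] T [-0.01  0.01 -0.03]
12723 plate in tool: deg along case y,x [-0.06 -0.01] z 0.1025 | plate in world [-0.1   0.07] bench [-0.21  0.57]
(-40, 40) 70.25 (-40, 75) 70.28 (40, 75) 70.12 (40, 40) 70.09 
t 39.93 pos [ 0.5303 -0.0296  0.1719] yaw -7.33 F [ 0.6 -0.5 -4.2]
[0.69, -0.04, 0.02, -0.0, 0.0, 0.0]
[0.69, -0.04, 0.02, -0.0, 0.0, 0.0]
[0.69, -0.04, 0.02, -0.0, 0.0, 0.0]
[0.69, -0.04, 0.02, -0.0, 0.0, 0.0]
[0.69, -0.04, 0.02, -0.0, 0.0, 0.0]
[0.69, -0.04, 0.02, -0.0, 0.0, 0.0]
[0.69, -0.04, 0.02, -0.0, 0.0, 0.0]
[0.69, -0.04, 0.02, -0.0, 0.0, 0.0]
[0.69, -0.04, 0.02, -0.0, 0.0, 0.0]
[0.69, -0.04, 0.02, -0.0, 0.0, 0.0]
far edge 85.0350158295216 x range [-25.61652769  64.56460121]
```

Request:
jog_arm:
  increments:
    - [[0.5,-0.03,0.02,0,0,0.01,-1],[0.8,-0.05,0.02,0,0,0.01,-1],[0.8,-0.05,0.02,0,0,0.01,-1],[0.8,-0.05,0.02,0,0,0.01,-1],[0.8,-0.05,0.02,0,0,0,-1]]

```text
time: 40.35
tool_pos: [0.538, 0.082, 0.1685]
tcp_rot: [-2.362, -2.068, 0.005]
wrist_force: [0.4, -0.6, -3.0]
width: 0.143
grip_force: 98.0
```

Request:
jog_arm:
  increments:
    - [[0.8,-0.05,0.02,0,0,0,-1],[0.8,-0.05,0.02,0,0,0,-1],[0.8,-0.05,0.02,0,0,0,-1],[0.6,-0.03,0.1,0,0,0,-1],[0.2,0,0.2,0,0,0,-1]]

```text
time: 40.77
tool_pos: [0.5462, 0.1794, 0.1586]
tcp_rot: [-2.36, -2.071, 0.001]
wrist_force: [0.5, 0.3, -3.0]
width: 0.137
grip_force: 98.1
```

Request:
jog_arm:
  increments:
    - [[0,0,0.2,0,0,0,-1],[0,0,0.1,0,0,0,-1],[0,0,0,0,0,0,-1],[0,0,0,0,0,0,-1],[0,0,0,0,0,0,-1]]

```text
time: 41.18
tool_pos: [0.5466, 0.1761, 0.1507]
tcp_rot: [-2.365, -2.068, 0.001]
wrist_force: [0.3, -0.1, -2.5]
width: 0.139
grip_force: 98.1
```

```bash
python3 -c "
from h import *
plan([.5450,.1775,.1432],-7.65)"
```

```text
t 41.18 pos [0.5466 0.1761 0.1507] yaw -7.65 F [ 0.3 -0.1 -2.5]
[0.01, -0.01, 0.05, -0.0, 0.0, 0.0]
[0.01, -0.01, 0.05, -0.0, 0.0, 0.0]
[0.01, -0.01, 0.05, -0.0, 0.0, 0.0]
[0.01, -0.01, 0.05, -0.0, 0.0, 0.0]
[0.01, -0.01, 0.05, -0.0, 0.0, 0.0]
```

Request:
jog_arm:
  increments:
    - [[0.01,-0.02,0.09,0,0,0,-1],[0.01,-0.02,0.09,0,0,0,-1],[0,-0.015,0.07,0,0,0,-1],[0,0,0.03,0,0,0,-1],[0,0,0.02,0,0,0,-1]]

```text
time: 41.6
tool_pos: [0.5452, 0.1778, 0.1423]
tcp_rot: [2.363, 2.07, 0.0]
wrist_force: [-0.5, -0.9, 2.3]
width: 0.137
grip_force: 98.8
```

Request:
jog_arm:
  increments:
    - [[0,0,0,0,0,0,-1],[0,0,0,0,0,0,-1],[0.05,0,0,0,0,0,-1],[0.05,0,0,0,0,0,-1],[0.05,0,0,0,0,0,-1]]

```text
time: 42.02
tool_pos: [0.5459, 0.1823, 0.1423]
tcp_rot: [2.362, 2.07, 0.0]
wrist_force: [0.1, -2.6, 2.0]
width: 0.137
grip_force: 98.8
```

Request:
jog_arm:
  increments:
    - [[0.05,0,0,0,0,0,-1],[0.05,0,0,0,0,0,-1],[0.05,0,0,0,0,0,-1],[0.03,0,0,0,0,0,-1],[0,0,0,0,0,0,-1]]

```text
time: 42.43
tool_pos: [0.5458, 0.1882, 0.1411]
tcp_rot: [-2.362, -2.069, 0.001]
wrist_force: [-0.1, -0.2, -3.3]
width: 0.138
grip_force: 98.1
```

```bash
python3 st.py
```

```text
[0.5458 0.1882 0.1411] yaw -7.57 toolz [-0.0011  0.0003] F [-0.1 -0.2 -3.3] tool F [-0.2 -0.1  3.3] T [ 0.   -0.01  0.02]
12729 plate in tool: deg along case y,x [-0.1   0.03] z 0.1026 | plate in world [-0.08  0.13] bench [  0.32 -15.72]
(-40, 40) 38.62 (-40, 75) 38.68 (40, 75) 38.55 (40, 40) 38.48
```

Request:
jog_arm:
  increments:
    - [[0,0,0.05,0,0,0,-1],[0,0,0.05,0,0,0,-1],[0,0,0.05,0,0,0,-1],[0,0,0.04,0,0,0,-1],[0,0,0,0,0,0,-1]]

```text
time: 42.9
tool_pos: [0.546, 0.1876, 0.1357]
tcp_rot: [-2.363, -2.07, 0.001]
wrist_force: [-0.1, 0.1, -2.9]
width: 0.139
grip_force: 98.1
```

```bash
python3 st.py
```

```text
[0.546  0.1876 0.1357] yaw -7.58 toolz [-0.0008 -0.0002] F [-0.1  0.1 -2.9] tool F [ 0.1 -0.1  2.9] T [ 0.02  0.03 -0.04]
12695 plate in tool: deg along case y,x [-0.06  0.07] z 0.1025 | plate in world [-0.1   0.06] bench [ -92.19 -590.38]
(-40, 40) 33.24 (-40, 75) 33.27 (40, 75) 33.11 (40, 40) 33.09
```

Request:
jog_arm:
  increments:
    - [[0,-0.01,0.04,0,0,0,-1],[0,-0.01,0.04,0,0,0,-1],[0,-0.01,0.04,0,0,0,-1],[0,-0.01,0.04,0,0,0,-1],[0,0,0.04,0,0,0,-1]]

```text
time: 43.37
tool_pos: [0.5462, 0.1879, 0.1321]
tcp_rot: [2.362, 2.069, 0.003]
wrist_force: [-3.4, -3.3, 13.0]
width: 0.137
grip_force: 100.6
```

```bash
python3 st.py
```

```text
[0.5462 0.1879 0.1321] yaw -7.56 toolz [0.0021 0.    ] F [-3.4 -3.3 13. ] tool F [ -3.7  -2.9 -13. ] T [-0.51  0.65 -0.01]
12688 plate in tool: deg along case y,x [0.07 0.18] z 0.1024 | plate in world [-0.07 -0.04] bench [0. 0.]
(-40, 40) 29.7 (-40, 75) 29.66 (40, 75) 29.58 (40, 40) 29.61
```

Request:
jog_arm:
  increments:
    - [[-0.01,-0.01,0.03,0,0,0,-1],[-0.01,-0.01,0.03,0,0,0,-1],[-0.01,-0.01,0.03,0,0,0,-1],[0,0,0.03,0,0,0,-1],[0,0,0,0,0,0,-1]]

```text
time: 43.83
tool_pos: [0.5465, 0.1877, 0.1316]
tcp_rot: [2.362, 2.068, 0.007]
wrist_force: [-5.9, -3.2, 22.3]
width: 0.144
grip_force: 101.7
```

```bash
python3 st.py
```

```text
[0.5465 0.1877 0.1316] yaw -7.57 toolz [0.0048 0.0014] F [-5.9 -3.2 22.3] tool F [ -4.   -5.3 -22.4] T [-0.44  1.21 -0.07]
12641 plate in tool: deg along case y,x [0.1  0.84] z 0.1024 | plate in world [-0.57  0.1 ] bench [-0.02 -0.01]
(-40, 40) 29.42 (-40, 75) 29.43 (40, 75) 28.62 (40, 40) 28.61
```

Request:
jog_arm:
  increments:
    - [[-0.02,-0.04,0,-0.05,0,0,-1],[-0.02,-0.04,0,-0.05,0,0,-1],[-0.02,-0.04,0.02,-0.05,0,0,-1],[0,0,0.02,0,0,0,-1],[0,0,0,0,0,0,-1]]

```text
time: 44.3
tool_pos: [0.5447, 0.1877, 0.132]
tcp_rot: [2.352, 2.059, 0.032]
wrist_force: [-2.6, 1.3, 24.1]
width: 0.143
grip_force: 101.7
```

```bash
python3 st.py
```

```text
[0.5447 0.1877 0.132 ] yaw -7.59 toolz [0.0258 0.002 ] F [-2.6  1.3 24.1] tool F [  1.1  -2.1 -24.2] T [0.06 1.   0.07]
12560 plate in tool: deg along case y,x [0.16 1.46] z 0.1025 | plate in world [0.01 0.15] bench [0. 0.]
(-40, 40) 29.66 (-40, 75) 29.75 (40, 75) 29.73 (40, 40) 29.64
```

Request:
jog_arm:
  increments:
    - [[0.02,-0.03,0.02,-0.1,0,0,-1],[0.02,-0.03,0.02,-0.1,0,0,-1],[0.02,-0.03,0.02,-0.1,0,0,-1],[0,0,0.02,-0.1,0,0,-1],[0,0,0,0,0,0,-1]]

```text
time: 44.77
tool_pos: [0.5429, 0.1887, 0.1311]
tcp_rot: [2.325, 2.037, 0.074]
wrist_force: [-4.6, -6.4, 33.4]
width: 0.142
grip_force: 105.8
```

```bash
python3 st.py
```

```text
[0.5429 0.1887 0.1311] yaw -7.57 toolz [ 0.0687 -0.0057] F [-4.6 -6.4 33.4] tool F [ -6.9  -1.4 -33.6] T [-0.95  1.29 -0.1 ]
12379 plate in tool: deg along case y,x [0.27 4.32] z 0.1021 | plate in world [-0.38 -0.02] bench [0. 0.]
(-40, 40) 29.29 (-40, 75) 29.25 (40, 75) 28.73 (40, 40) 28.78
```

Request:
jog_arm:
  increments:
    - [[-0.02,0.05,0,0.13,0,0,-1],[-0.02,0.05,0,0.13,0,0,-1],[0,0.05,0,0.13,0,0,-1],[0,0,0.02,0.1,0,0,-1],[0,0,0.03,0,0,0,-1]]

```text
time: 45.23
tool_pos: [0.5464, 0.188, 0.131]
tcp_rot: [2.358, 2.065, 0.02]
wrist_force: [-17.2, -1.5, 51.1]
width: 0.143
grip_force: 107.0
```

```bash
python3 st.py
```

```text
[0.5464 0.188  0.131 ] yaw -7.6 toolz [0.0142 0.0029] F [-17.2  -1.5  51.1] tool F [ -3.5 -16.1 -51.4] T [-0.47  2.26 -0.02]
12648 plate in tool: deg along case y,x [0.15 1.44] z 0.102 | plate in world [-0.64  0.21] bench [-14.21   3.78]
(-40, 40) 29.33 (-40, 75) 29.4 (40, 75) 28.48 (40, 40) 28.41
```

Request:
jog_arm:
  increments:
    - [[0,0,0.03,0,0,0,-1],[0,0,0.03,0,0,0,-1],[0,0,0,0,0,0,-1],[0,0,0,0,0,0,-1],[0,0,0,0,0,0,-1]]

```text
time: 45.7
tool_pos: [0.5464, 0.188, 0.131]
tcp_rot: [2.357, 2.065, 0.021]
wrist_force: [-18.7, -3.2, 53.6]
width: 0.139
grip_force: 107.5
```

```bash
python3 st.py
```

```text
[0.5464 0.188  0.131 ] yaw -7.58 toolz [0.0152 0.0027] F [-18.7  -3.2  53.6] tool F [ -5.4 -17.3 -53.9] T [-0.62  2.62 -0.11]
12641 plate in tool: deg along case y,x [0.15 1.55] z 0.102 | plate in world [-0.68  0.21] bench [0. 0.]
(-40, 40) 29.33 (-40, 75) 29.4 (40, 75) 28.42 (40, 40) 28.35
```

Request:
jog_arm:
  increments:
    - [[0,-0.03,-0.03,0,0,0,-1],[0,-0.03,-0.03,0,0,0,-1],[0,-0.02,-0.03,0,0,0,-1],[0,0,0,0,0,0,-1],[0,0,0,0,0,0,-1]]

```text
time: 46.17
tool_pos: [0.546, 0.188, 0.1311]
tcp_rot: [2.354, 2.062, 0.027]
wrist_force: [-3.6, -2.6, 31.3]
width: 0.139
grip_force: 104.2
```

```bash
python3 st.py
```

```text
[0.546  0.188  0.1311] yaw -7.57 toolz [0.0206 0.0029] F [-3.6 -2.6 31.3] tool F [ -2.9  -2.6 -31.4] T [-0.5   0.37  0.  ]
12585 plate in tool: deg along case y,x [0.25 1.83] z 0.102 | plate in world [-0.67  0.15] bench [0. 0.]
(-40, 40) 29.37 (-40, 75) 29.41 (40, 75) 28.45 (40, 40) 28.41
```

```bash
python3 -c "
from workcell import bot
print(bot.finish_job())"
```

```text
the job is handed in; nothing more can be done
None
```

I handed the job in, but the cover is not flush all round: its rear edge is level with the rim by my depth measurements, but its front (pin) edge stands about 1 mm proud (about 0.7° tilt), held up, as far as I could tell, by a fixed collar at the pin's foot (about 15 mm across, a little over 1 mm high); the tweezers are in the case, the socket is over the pin, and I am still gripping the handle and pressing with about 31 N (I had set the cover down on the bench once to check that collar, then refitted it).

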